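# Swap the mixed-up vacuum gauges on their mould ports

### The job

The three vacuum gauges stand on the wrong moulds: using the empty grey rest as the spare spot, move them so that each gauge ends standing upright, centred on the port pad of its own colour. Set each one down gently, never let one tip over, and leave the steel coupling, the clamp foot and the brass nut where they stand.

Things in the scene. Friction and masses are not known exactly. Their poses are not given: they have to be found in the camera images.
- gauge_red: Loose red vacuum gauge, round and upright, 66 mm tall, 0.17 to 0.35 kg, the same from every side: red foot disc 54 mm in diameter (10 mm high), bare steel stem 28 mm in diameter up to 30 mm, then a red dial case 48 mm in diameter from 30 to 66 mm with a white dial face on top looking up. Grip it by the dial case, 48 mm up. Origin: centre of the underside of the foot; z up.
- gauge_blue: Loose blue vacuum gauge, round and upright, 66 mm tall, 0.17 to 0.35 kg, the same from every side: blue foot disc 54 mm in diameter (10 mm high), bare steel stem 28 mm in diameter up to 30 mm, then a blue dial case 48 mm in diameter from 30 to 66 mm with a white dial face on top looking up. Grip it by the dial case, 48 mm up. Origin: centre of the underside of the foot; z up.
- gauge_yellow: Loose yellow vacuum gauge, round and upright, 66 mm tall, 0.17 to 0.35 kg, the same from every side: yellow foot disc 54 mm in diameter (10 mm high), bare steel stem 28 mm in diameter up to 30 mm, then a yellow dial case 48 mm in diameter from 30 to 66 mm with a white dial face on top looking up. Grip it by the dial case, 48 mm up. Origin: centre of the underside of the foot; z up.
- mould_red: Fixed aluminium mould plate 160 x 96 x 12 mm with a round black ring-shaped laminate (7 mm thick) on its far half and, nearer the robot, a flat round red port pad 76 mm in diameter whose top is 16 mm above the bench. Origin: on the bench surface directly below the centre of the port pad. The plate reaches from 45 mm behind the origin (its -x, towards the robot) to 115 mm ahead of it (its +x) and 48 mm to either side (y). A gauge stands on the pad with its foot centred.
- mould_blue: Fixed aluminium mould plate 160 x 96 x 12 mm with a black U-shaped laminate (7 mm thick) on its far half and, nearer the robot, a flat round blue port pad 76 mm in diameter whose top is 16 mm above the bench. Origin: on the bench surface directly below the centre of the port pad. The plate reaches from 45 mm behind the origin (its -x, towards the robot) to 115 mm ahead of it (its +x) and 48 mm to either side (y). A gauge stands on the pad with its foot centred.
- mould_yellow: Fixed aluminium mould plate 160 x 96 x 12 mm with a black L-shaped laminate (7 mm thick) on its far half and, nearer the robot, a flat round yellow port pad 76 mm in diameter whose top is 16 mm above the bench. Origin: on the bench surface directly below the centre of the port pad. The plate reaches from 45 mm behind the origin (its -x, towards the robot) to 115 mm ahead of it (its +x) and 48 mm to either side (y). A gauge stands on the pad with its foot centred.
- rest: Fixed plain grey round rest, 90 mm in diameter, flat top 16 mm above the bench with a small black dot at its centre: the free spot, empty at the start. Origin: on the bench surface below its centre.
- coupling: Loose steel hose coupling standing upright, 28 mm in diameter at the foot, 48 mm tall; stands on the bench between the moulds, to be left where it is. Origin: centre of its underside.
- clamp: Loose steel clamp foot 30 x 24 mm with a round green knob, 32 mm tall; stands on the bench between the moulds, to be left where it is. Origin: centre of its underside.
- nut: Loose brass union nut, 32 mm in diameter, 24 mm tall; stands on the bench between the moulds, to be left where it is. Origin: centre of its underside.
Not all that is in view belongs to the job. Of the things like the gauge_yellow, leave any that is turquoise; of the rest the smaller one is meant.

How it is judged (in metres and radians):
On the way:
1. one of the gauges stands released on the grey rest (within 25 mm of its centre) (((horizontal distance between gauge_red and rest below 0.025 m and height (world z) of gauge_red between 0.012 and 0.021 m and angle between gauge_red's own z axis and vertical below 0.1 rad and linear speed of gauge_red below 0.02 m/s and contact force between the fingers and gauge_red below 0.1 N) or (horizontal distance between gauge_blue and rest below 0.025 m and height (world z) of gauge_blue between 0.012 and 0.021 m and angle between gauge_blue's own z axis and vertical below 0.1 rad and linear speed of gauge_blue below 0.02 m/s and contact force between the fingers and gauge_blue below 0.1 N) or (horizontal distance between gauge_yellow and rest below 0.025 m and height (world z) of gauge_yellow between 0.012 and 0.021 m and angle between gauge_yellow's own z axis and vertical below 0.1 rad and linear speed of gauge_yellow below 0.02 m/s and contact force between the fingers and gauge_yellow below 0.1 N))), for 0.2 s.
At the end, for the whole second after the job is handed in: Each gauge stands released, upright (within 0.1 rad) and at rest on the port pad of its own colour, its centre within 12 mm of the pad's centre, its foot flat on the pad (horizontal distance between gauge_red and mould_red below 0.012 m and height (world z) of gauge_red between 0.012 and 0.021 m and angle between each of gauge_red, gauge_blue, gauge_yellow's own z axis and vertical below 0.1 rad and linear speed of each of gauge_red, gauge_blue, gauge_yellow below 0.02 m/s and horizontal distance between gauge_blue and mould_blue below 0.012 m and height (world z) of gauge_blue between 0.012 and 0.021 m and horizontal distance between gauge_yellow and mould_yellow below 0.012 m and height (world z) of gauge_yellow between 0.012 and 0.021 m); the robot touches nothing.
It fails at once if a gauge is tipped by more than 0.6 rad (angle between any of gauge_red, gauge_blue, gauge_yellow's own z axis and vertical above 0.6 rad).
It fails at once if a gauge is let go in the air (unheld more than 15 mm above a pad), that is, dropped or thrown ((height (world z) of gauge_red above 0.031 m and contact force between the fingers and gauge_red below 0.1 N) or (height (world z) of gauge_blue above 0.031 m and contact force between the fingers and gauge_blue below 0.1 N) or (height (world z) of gauge_yellow above 0.031 m and contact force between the fingers and gauge_yellow below 0.1 N)).
It fails at once if a gauge hits or is pressed on a mould or the rest with more than 80 N (contact force between any of gauge_red, gauge_blue, gauge_yellow and mould_red above 80 N or contact force between any of gauge_red, gauge_blue, gauge_yellow and mould_blue above 80 N or contact force between any of gauge_red, gauge_blue, gauge_yellow and mould_yellow above 80 N or contact force between any of gauge_red, gauge_blue, gauge_yellow and rest above 80 N).
It fails at once if the coupling, the clamp foot or the nut is moved by more than 20 mm (distance of any of coupling, clamp, nut from where it was at the start of the episode above 0.02 m).
It also fails if it takes over 104 s, if anything falls off the work surface, if the arm or the gripper's body presses on something with over 40 N, if the wrist force passes 120 N, or if a joint passes its speed limit or range.

### The arm

A 6-joint arm with a two-finger parallel gripper is mounted at the origin on the work surface. World frame = base frame: x ahead of the robot, y to its left, z up, the work surface at z = 0. Lengths are in m, angles in degrees, forces in N, time in s.
With the tool pointing down it reaches from about 0.3 to 0.875 m from the base axis. Payload 6.4 kg.
Tool frame: the origin (TCP) lies at the very end of the fingers, on their centre line; the grasp point (between the pads) lies 19 mm behind it; z points along the fingers, y is the direction in which the jaws open and shut (so a half turn about z gives the same grasp; the last joint's range is limited). The gripper opens to 85 mm and grips with 20 to 120 N. Pads are 22 mm wide; open, the fingers measure 114 mm over their backs; the gripper's body (76 mm by 85 mm) begins 54 mm behind the grasp point. The pads swing forward as they close: fully open they stand 13 mm farther back than shut.
Start: joints at [59.513, 10.359, 92.074, -0, 77.567, -11.82], TCP at [0.184, 0.545, 0.204] pointing down, gripper open.
Joint ranges: [-171.53, 171.53], [-51.25, 118.39], [17.06, 147.69], [-65.23, 245.23], [0, 150.52], [-178.68, 178.68]. Speed limits (degrees/s): [147.25, 147.25, 172.46, 180, 180, 180].

### API

Orientations are given as a 3x3 rotation matrix whose columns are the frame's x, y, z axes.
In Python, from bench import robot gives the robot as it stands.
- The arm moves only by the tool move_arm, never from a script. Its argument "targets" is a list of rows, each an object of numbers: "gripper": the closure, from -1 (fully open) to 1 (shut); "x", "y", "z": the shift along the tool's x, y, z in cm; "spin": the turn about the tool's z in rad. In form: [{"gripper": .., "x": .., "y": .., "z": .., "spin": ..}, ...]. A call has 1 to 20 rows; each row shifts and turns the pose as measured when the row begins, along the tool's axes as they then stand; what a row does not reach is not made up. A row lasts 1/8 s, in which the tool goes at most 62.5 mm and 10.7 degrees, less where a joint would pass 70% of its speed; a pose out of reach is approached as far as the arm can. A call is refused whole if a number of a shift passes 6.25 or a number of a turn 0.188, either way. A call with a gripper value outside its range is refused whole. The fingers move at their own pace and stop on an object; "squeeze" is the grip in N (left out, the last holds). Time passes only in rows, so rows that do not move let the fingers close. It gives the time, the measured TCP pose, the force and the opening at its end, in the units of the state.
- robot.state(): the state, without advancing time (a new reading comes with each control period).
- robot.get_image(name): name is "scene" or "top" or "wrist"; returns a dict with "pixels" (400x640x3 uint8, red, green, blue), "intrinsics" (3x3 intrinsics, pixels), "extrinsics" (4x4, takes a point from world to camera coordinates). Camera axes: x right, y up, looking along -z (the intrinsics and any distortion apply to the point x, -y, -z); pixel columns grow to the right and rows downward; lengths in m; the calibration is good to about 2 mm. A picture is of the moment at which its call begins. There is no depth.
- robot.job_done(): hands the job in, once; it reports no verdict.
Trained networks look in a picture, given as the dict that the camera call returned (one of the last four; its "shot" number tells which), for a name from the list of things; names that differ only in an ending like _2 or _b are one class to them, and where a whole thing is asked for, a point or a joint stands for the part that bears it (a point fixed in the world has none). Each returns a list of dicts, best first, with "score" (0 to 1); they miss things now and then, are a little off and sometimes report something else, mostly with a low value. They report only what shows in the picture. A call takes as long as a camera call. They do not tell look-alikes from the thing itself.
- robot.outline_of(picture, query): "pixels" (400x640 bool, what is visible of it).
- robot.place_of(picture, query): "point" ([x, y, z] in m, in world coordinates, good to about 4 mm: a listed point, or the origin of a listed thing).
The state is a dict: "clock": time; "qpos": joint angles; "joint_vel": joint speeds; "joint_torque": joint torques, N m; "eef_pos": TCP position; "tool_rot": TCP orientation; "ft_force": force on the tool from outside, world axes, zero at the start; "moment": the same for the moment, N m; "gripper_width": finger opening in m.
Only numpy, scipy, OpenCV 4.12 (cv2) and the standard library are available. Lean on these libraries where they do the work, as an engineer would, in place of code of your own. Each camera call takes 0.05 s, during which the arm holds its last target.

## Working session

There is one attempt and no reset: what is moved stays moved. The work goes in short steps, Python scripts to look and compute and a tool call to move; the robot and the scene stay as the last step left them, time stands still between calls to the robot, and variables do not carry over. Pictures are saved under pics/ and viewed, and the job is handed in when it is done.

Besides the shell and the picture viewer there is one more tool, called as name(argument=value, ...) on one line, values as JSON. move_arm: Moves the arm, as the interface text tells. Its arguments: {"type":"object","properties":{"targets":{"type":"array"},"squeeze":{"type":"number"}},"required":["targets"]}

```bash
mkdir -p pics; python3 - <<'E'
from bench import robot
import cv2,numpy as np
s=robot.state();print({k:np.round(v,3).tolist() for k,v in s.items()})
for n in ["scene","top","wrist"]:
    p=robot.get_image(n); cv2.imwrite(f"pics/{n}0.png",p["pixels"][:,:,::-1])
    print(n,np.round(p["intrinsics"],1).tolist(),np.round(p["extrinsics"],3).tolist(),[k for k in p])
    if n!="wrist":
        for q in ["gauge_red","gauge_blue","gauge_yellow","mould_red","mould_blue","mould_yellow","rest","coupling","clamp","nut"]:
            print(q,[(round(d["score"],2),np.round(d["point"],3).tolist()) for d in robot.place_of(p,q)])
print(robot.state()["clock"])
E
```

```text
{'clock': 0.0, 'qpos': [59.513, 10.401, 92.131, 0.002, 77.566, -11.822], 'joint_vel': [0.015, -0.095, -0.011, 0.004, 0.162, 0.102], 'joint_torque': [-0.001, -44.488, -35.133, -0.001, 0.01, 0.0], 'eef_pos': [0.184, 0.544, 0.203], 'tool_rot': [[-0.947, 0.32, -0.001], [0.32, 0.947, -0.001], [0.0, -0.002, -1.0]], 'ft_force': [0.321, 1.061, -0.504], 'moment': [-0.065, 0.023, 0.003], 'gripper_width': 0.085}
scene [[405.8, 0.0, 320.6], [0.0, 405.8, 202.7], [0.0, 0.0, 1.0]] [[0.329, 0.944, -0.011, -0.157], [-0.684, 0.246, 0.687, 0.29], [0.651, -0.218, 0.727, -1.139], [0.0, 0.0, 0.0, 1.0]] ['pixels', 'intrinsics', 'extrinsics', 'shot']
gauge_red [(0.71, [0.558, -0.314, 0.018]), (0.71, [0.423, 0.209, 0.0])]
gauge_blue [(0.72, [0.555, -0.315, -0.0]), (0.62, [0.558, 0.332, 0.018])]
gauge_yellow [(0.82, [0.489, -0.014, -0.0]), (0.74, [0.476, 0.125, 0.017]), (0.62, [0.349, 0.13, 0.003])]
mould_red [(0.59, [0.48, 0.123, -0.004])]
mould_blue [(0.67, [0.551, -0.314, -0.001])]
mould_yellow [(0.73, [0.552, -0.314, 0.0]), (0.65, [0.567, 0.331, -0.002])]
rest [(0.83, [0.52, -0.115, -0.001])]
coupling [(0
[... 368 characters left out ...]
[(0.84, [0.554, -0.321, 0.015])]
gauge_blue []
gauge_yellow [(0.87, [0.489, -0.007, -0.0]), (0.66, [0.478, 0.126, 0.012]), (0.65, [0.346, 0.131, 0.002])]
mould_red [(0.8, [0.474, 0.123, 0.004])]
mould_blue [(0.86, [0.559, -0.317, -0.005]), (0.44, [0.415, -0.003, -0.003])]
mould_yellow [(0.73, [0.563, 0.331, 0.001])]
rest [(0.65, [0.519, -0.117, 0.001])]
coupling [(0.49, [0.412, 0.0, 0.002])]
clamp [(0.4, [0.42, 0.213, 0.003])]
nut [(0.47, [0.415, -0.208, -0.005])]
wrist [[275.4, 0.0, 315.8], [0.0, 275.4, 197.6], [0.0, 0.0, 1.0]] [[0.32, 0.947, 0.0, -0.574], [-0.905, 0.306, -0.295, 0.038], [-0.28, 0.094, 0.955, -0.379], [0.0, 0.0, 0.0, 1.0]] ['pixels', 'intrinsics', 'extrinsics', 'shot']
1.15
```

View pics/scene0.png

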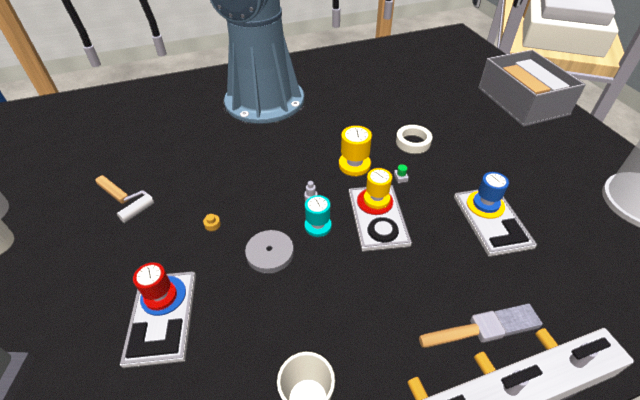

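View pics/top0.png

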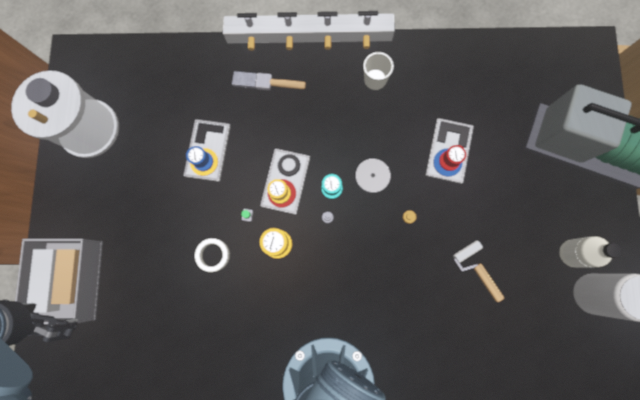

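View pics/wrist0.png

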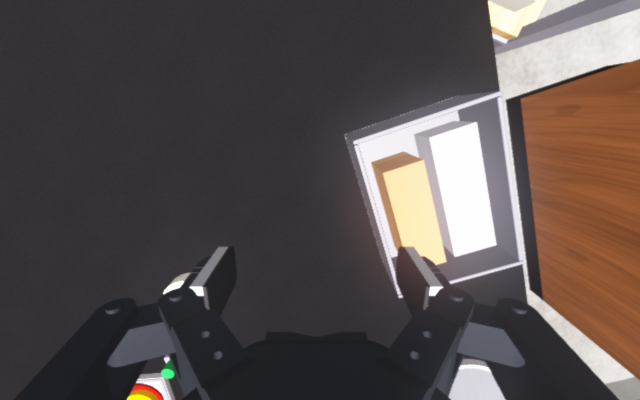

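The scene view shows the red gauge at (152,280) on the blue pad, the small yellow one at (379,183) on the red pad and the blue one at (493,190) on the yellow pad. The big yellow at (356,150) and the turquoise at (318,215) are decoys. Next I'll measure the dial faces (z=82 mm) and the pad edges (z=16 mm) more precisely.

```bash
cat > h.py <<'E'
from bench import robot
import cv2,numpy as np
from scipy.optimize import least_squares
def ray(p,uv,z):
    K=p["intrinsics"];E=np.array(p["extrinsics"]);uv=np.atleast_2d(uv).astype(float)
    d=np.c_[(uv[:,0]-K[0][2])/K[0][0],-(uv[:,1]-K[1][2])/K[1][1],-np.ones(len(uv))]
    R=E[:3,:3];c=-R.T@E[:3,3];d=d@R
    return c+d*((z-c[2])/d[:,2])[:,None]
def proj(p,P):
    K=p["intrinsics"];E=np.array(p["extrinsics"]);q=np.atleast_2d(P)@E[:3,:3].T+E[:3,3]
    return np.c_[K[0][0]*q[:,0]/-q[:,2]+K[0][2],K[1][1]*-q[:,1]/-q[:,2]+K[1][2]]
HUE={"red":lambda h:(h<8)|(h>172),"yellow":lambda h:(h>18)&(h<32),"blue":lambda h:(h>100)&(h<125)}
def colmask(p,col,c,rad):
    hsv=cv2.cvtColor(p["pixels"],cv2.COLOR_RGB2HSV);m=HUE[col](hsv[...,0].astype(int))&(hsv[...,1]>130)&(hsv[...,2]>50)
    v,u=np.nonzero(m);w=ray(p,np.c_[u,v],c[2]);k=np.hypot(*(w[:,:2]-np.array(c)[:2]).T)<rad
    o=np.zeros(m.shape,bool);o[v[k],u[k]]=True;return o
def dial(p,c):   # white face, z=.082, and bbox
    hsv=cv2.cvtColor(p["pixels"],cv2.COLOR_RGB2HSV);m=(hsv[...,1]<70)&(hsv[...,2]>150)
    v,u=np.nonzero(m);w=ray(p,np.c_[u,v],.082);k=np.hypot(*(w[:,:2]-np.array(c)[:2]).T)<.026
    q=w[k][:,:2]
    if len(q)<8:return None
    (x,y),r=cv2.minEnclosingCircle(q.astype(np.float32));return np.round([x,y,r],4),len(q)
def pad(p,col,c,r=.038): # outer edge circle of fixed radius, z=.016
    m=colmask(p,col,[c[0],c[1],.016],.06).astype(np.uint8)
    cs,_=cv2.findContours(m,cv2.RETR_EXTERNAL,cv2.CHAIN_APPROX_NONE)
    q=np.vstack([k[:,0] for k in cs if len(k)>5]);w=ray(p,q,.016)[:,:2]
    f=lambda x:np.hypot(*(w-x).T)-r
    s=least_squares(f,np.array(c)[:2],loss="cauchy",f_scale=.001)
    return np.round(s.x,4),int((abs(f(s.x))<.002).sum()),len(w)
E
python3 - <<'E'
from h import *
for n in ["scene","top"]:
    p=robot.get_image(n)
    for g,c in dict(red=(.556,-.317),yellow=(.477,.124),blue=(.56,.332)).items(): print(n,g,dial(p,c))
    for g,c in dict(blue=(.556,-.317),red=(.477,.124),yellow=(.563,.331)).items(): print(n,"pad",g,pad(p,g,c))
    o=robot.outline_of(p,"rest")[0]["pixels"];v,u=np.nonzero(o);w=ray(p,np.c_[u,v],.016)[:,:2]
    print("rest",cv2.minEnclosingCircle(w.astype(np.float32)),w.mean(0))
    d=p["pixels"].copy()
    for c in [(.556,-.317),(.477,.124),(.563,.331)]:
        for z,r in((.016,.038),(.082,.024)):
            a=np.linspace(0,6.28,40);P=np.c_[c[0]+r*np.cos(a),c[1]+r*np.sin(a),z+0*a]
            cv2.polylines(d,[np.round(proj(p,P)).astype(int)],True,(0,255,0))
    cv2.imwrite(f"pics/{n}1.png",d[80:380,100:620,::-1])
E
```

```text
scene red (array([ 0.5586, -0.3184,  0.0184]), 350)
scene yellow (array([0.4735, 0.1246, 0.0183]), 185)
scene blue (array([0.5601, 0.3309, 0.0193]), 206)
scene pad blue (array([ 0.5558, -0.3147]), 68, 150)
scene pad red (array([0.4747, 0.1194]), 55, 111)
scene pad yellow (array([0.5613, 0.3291]), 66, 117)
rest ((0.5272479057312012, -0.12140282243490219), 0.05198206007480621) [ 0.5279955  -0.12011457]
top red (array([ 0.5568, -0.3176,  0.0257]), 216)
top yellow (array([0.48  , 0.1265, 0.0249]), 221)
top blue (array([0.5609, 0.3324, 0.0255]), 223)
top pad blue (array([ 0.5646, -0.3248]), 31, 80)
top pad red (array([0.4775, 0.1248]), 28, 83)
top pad yellow (array([0.5667, 0.3382]), 30, 90)
rest ((0.519949197769165, -0.11825215071439743), 0.047500062733888626) [ 0.51984954 -0.1185404 ]
```

```bash
python3 -c "
import cv2
a=cv2.imread('pics/scene1.png');b=cv2.imread('pics/top1.png')
cv2.imwrite('pics/s1.png',cv2.resize(a[60:260,0:450],(800,356)));cv2.imwrite('pics/t1.png',cv2.resize(b[20:160,60:400],(800,330)))"
```

```text
(no output)
```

View pics/s1.png

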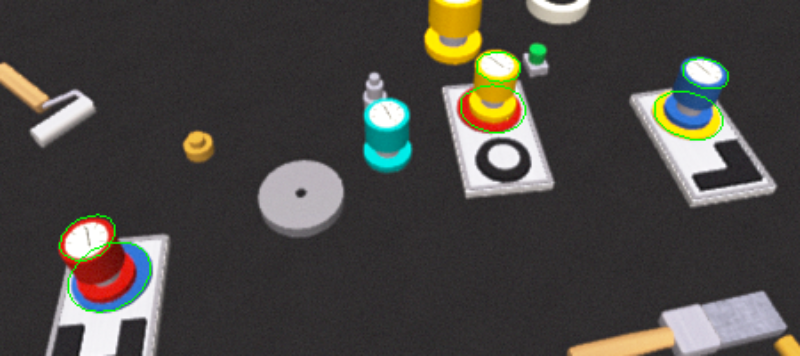

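View pics/t1.png

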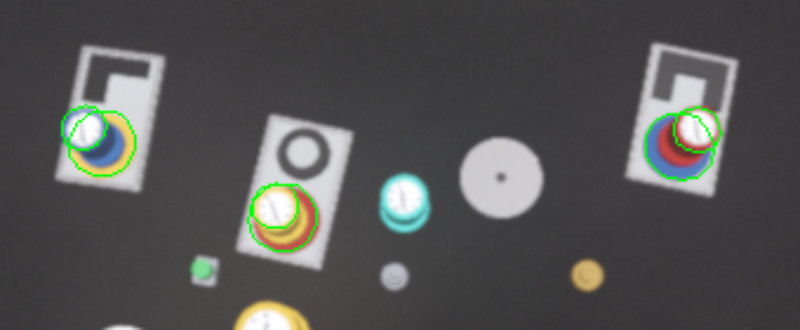

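Overlays fit (scene best). Straighten the tool so its y lies along world y, then travel above the yellow gauge.

move_arm(targets=[{"gripper":-1,"spin":-0.163},{"gripper":-1,"spin":-0.163},{"gripper":-1,"x":-2,"y":-2.5},{"gripper":-1,"x":-3,"y":-4.2},{"gripper":-1,"x":-3,"y":-4.2},{"gripper":-1,"x":-3,"y":-4.2},{"gripper":-1,"x":-3,"y":-4.2},{"gripper":-1,"x":-3,"y":-4.2},{"gripper":-1,"x":-3,"y":-4.2},{"gripper":-1,"x":-3,"y":-4.2},{"gripper":-1,"x":-3,"y":-4.2},{"gripper":-1,"x":-2,"y":-3},{"gripper":-1},{"gripper":-1}], squeeze=40)

```text
validation failed for argument at $.ta...
```

```bash
cat > st.py <<'E'
from h import *
import sys
def st():
    s=robot.state();e=s["eef_pos"];R=np.array(s["tool_rot"]);print("t",round(s["clock"],2),"tcp",np.round(e,4),"x",np.round(R[:,0],3),"F",np.round(s["ft_force"],1),"w",round(s["gripper_width"],4))
    return np.array(e),R
def go(t):
    e,R=st();print("cm tool",np.round(R.T@(np.array(t)-e)*100,2),"spin to world -x:",round(float(np.arctan2(R[1,0],-R[0,0])),3))
E
python3 - <<'E'
from st import *
go([.476,.125,.043])
p=robot.get_image("wrist");cv2.imwrite("pics/w1.png",p["pixels"][:,:,::-1])
print(dial(p,(.476,.125)),pad(p,"red",(.476,.122)))
E
```

```text
t 1.35 tcp [0.184  0.5448 0.2041] x [-0.947  0.32  -0.   ] F [-1.   0.3 -0.4] w 0.0855
cm tool [-41.1  -30.43  16.11] spin to world -x: 0.326
None (array([0.4723, 0.1231]), 33, 70)
```

View pics/w1.png

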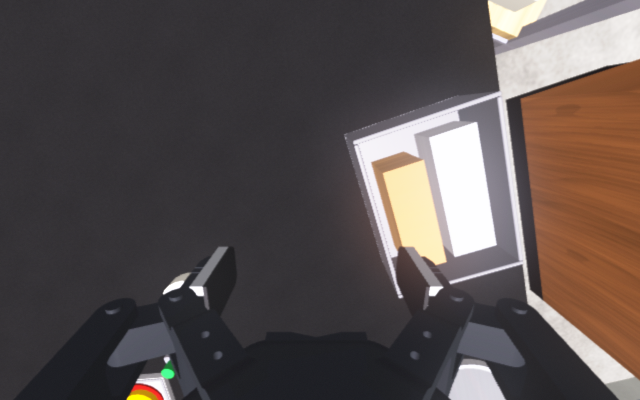

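The call was refused, so the arm didn't move. Every row probably needs all its fields.

move_arm(targets=[{"gripper":-1,"x":0,"y":0,"z":0,"spin":-0.163},{"gripper":-1,"x":0,"y":0,"z":0,"spin":-0.163},{"gripper":-1,"x":0,"y":0,"z":0,"spin":0}], squeeze=40)

```text
clock: 1.78
eef_pos: [0.184, 0.5448, 0.2041]
tool_rot: [[-1.0, -0.008, 0.0], [-0.008, 1.0, 0.0], [-0.0, 0.0, -1.0]]
ft_force: [1.0, 0.3, -0.3]
gripper_width: 0.0854
```

move_arm(targets=[{"gripper":-1,"x":-2,"y":-3,"z":0,"spin":0},{"gripper":-1,"x":-3,"y":-4.2,"z":0,"spin":0},{"gripper":-1,"x":-3,"y":-4.2,"z":0,"spin":0},{"gripper":-1,"x":-3,"y":-4.2,"z":0,"spin":0},{"gripper":-1,"x":-3,"y":-4.2,"z":0,"spin":0},{"gripper":-1,"x":-3,"y":-4.2,"z":0,"spin":0},{"gripper":-1,"x":-3,"y":-4.2,"z":0,"spin":0},{"gripper":-1,"x":-3,"y":-4.2,"z":0,"spin":0},{"gripper":-1,"x":-3,"y":-4.2,"z":0,"spin":0},{"gripper":-1,"x":-2,"y":-3,"z":0,"spin":0},{"gripper":-1,"x":0,"y":0,"z":0,"spin":0},{"gripper":-1,"x":0,"y":0,"z":0,"spin":0}])

```text
clock: 3.28
eef_pos: [0.4695, 0.135, 0.2059]
tool_rot: [[-0.999, 0.036, 0.006], [0.036, 0.999, 0.003], [-0.006, 0.003, -1.0]]
ft_force: [0.2, -0.6, -0.2]
gripper_width: 0.0853
```

```bash
python3 - <<'E'
from st import *
go([.476,.125,.043])
p=robot.get_image("wrist");cv2.imwrite("pics/w2.png",p["pixels"][:,:,::-1])
print(dial(p,(.476,.125)),pad(p,"red",(.476,.122)))
E
```

```text
t 3.27 tcp [0.4695 0.135  0.2059] x [-0.999  0.036 -0.006] F [ 0.2 -0.6 -0.2] w 0.0853
cm tool [-0.59 -1.02 16.29] spin to world -x: 0.036
(array([0.4785, 0.1251, 0.0255]), 1005) (array([0.4762, 0.1207]), 84, 192)
```

View pics/w2.png

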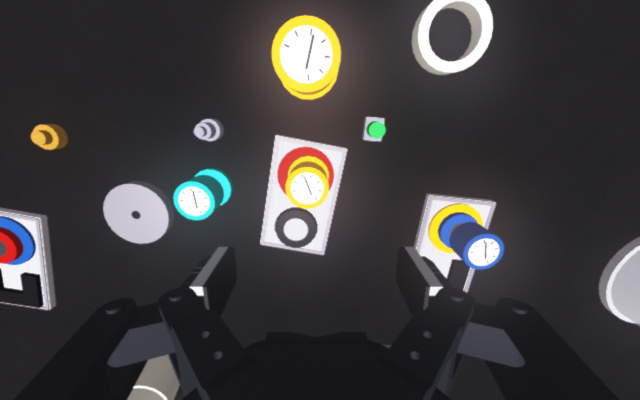

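The wrist view confirms the small yellow gauge at (307,186) on the red pad. Its dial measures (0.4785, 0.125). I'll line up and descend.

move_arm(targets=[{"gripper":-1,"x":-0.7,"y":-1.0,"z":0,"spin":-0.036},{"gripper":-1,"x":0,"y":0,"z":2,"spin":0},{"gripper":-1,"x":0,"y":0,"z":3,"spin":0},{"gripper":-1,"x":0,"y":0,"z":3,"spin":0},{"gripper":-1,"x":0,"y":0,"z":1.5,"spin":0},{"gripper":-1,"x":0,"y":0,"z":0,"spin":0}])

```text
clock: 4.08
eef_pos: [0.4749, 0.1319, 0.1101]
tool_rot: [[-1.0, -0.008, 0.009], [-0.007, 1.0, 0.004], [-0.009, 0.004, -1.0]]
ft_force: [-0.2, -0.1, 0.2]
gripper_width: 0.0855
```

```bash
python3 - <<'E'
from st import *
go([.477,.125,.043])
p=robot.get_image("wrist");print(dial(p,(.476,.125)),pad(p,"red",(.476,.122)))
E
```

```text
t 4.08 tcp [0.4749 0.1319 0.1101] x [-1.    -0.007 -0.009] F [-0.2 -0.1  0.2] w 0.0855
cm tool [-0.14 -0.72  6.71] spin to world -x: -0.007
(array([0.4762, 0.125 , 0.0261]), 1964) (array([0.4757, 0.1207]), 135, 252)
```

move_arm(targets=[{"gripper":-1,"x":-0.2,"y":-0.7,"z":0,"spin":0},{"gripper":-1,"x":0,"y":0,"z":2.0,"spin":0},{"gripper":-1,"x":0,"y":0,"z":2,"spin":0},{"gripper":-1,"x":0,"y":0,"z":1.5,"spin":0},{"gripper":-1,"x":0,"y":0,"z":1,"spin":0},{"gripper":-1,"x":0,"y":0,"z":0,"spin":0}])

```text
clock: 4.88
eef_pos: [0.4849, 0.1237, 0.0503]
tool_rot: [[-1.0, -0.007, 0.023], [-0.007, 1.0, 0.004], [-0.023, 0.004, -1.0]]
ft_force: [-0.6, 1.7, 0.5]
gripper_width: 0.0854
```

```bash
python3 - <<'E'
from st import *
go([.477,.125,.043])
p=robot.get_image("wrist");cv2.imwrite("pics/w3.png",p["pixels"][:,:,::-1])
E
```

```text
t 4.88 tcp [0.4849 0.1237 0.0503] x [-1.    -0.007 -0.023] F [-0.6  1.7  0.5] w 0.0854
cm tool [0.81 0.13 0.71] spin to world -x: -0.007
```

View pics/w3.png

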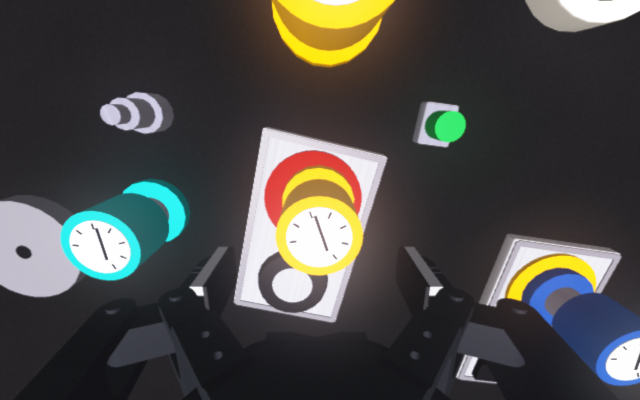

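Fast descents tilt the tool slightly (1.3° now), so I'll go slower. Fine correction next.

move_arm(targets=[{"gripper":-1,"x":0.4,"y":0.1,"z":0.2,"spin":0},{"gripper":-1,"x":0.4,"y":0,"z":0.2,"spin":0},{"gripper":-1,"x":0,"y":0,"z":0.3,"spin":0},{"gripper":-1,"x":0,"y":0,"z":0,"spin":0}])

```text
clock: 5.42
eef_pos: [0.4779, 0.1249, 0.0446]
tool_rot: [[-1.0, -0.008, 0.026], [-0.007, 1.0, 0.004], [-0.026, 0.004, -1.0]]
ft_force: [-0.5, 0.2, 0.8]
gripper_width: 0.0858
```

```bash
python3 - <<'E'
from st import *
go([.477,.125,.043])
E
```

```text
t 5.42 tcp [0.4779 0.1249 0.0446] x [-1.    -0.007 -0.026] F [-0.5  0.2  0.8] w 0.0858
cm tool [0.09 0.01 0.16] spin to world -x: -0.007
```

move_arm(targets=[{"gripper":1,"x":0,"y":0,"z":0,"spin":0},{"gripper":1,"x":0,"y":0,"z":0,"spin":0},{"gripper":1,"x":0,"y":0,"z":0,"spin":0},{"gripper":1,"x":0,"y":0,"z":0,"spin":0},{"gripper":1,"x":0,"y":0,"z":0,"spin":0},{"gripper":1,"x":0,"y":0,"z":0,"spin":0},{"gripper":1,"x":0,"y":0,"z":0,"spin":0},{"gripper":1,"x":0,"y":0,"z":0,"spin":0}], squeeze=40)

```text
clock: 6.42
eef_pos: [0.4783, 0.1249, 0.0451]
tool_rot: [[-1.0, -0.008, 0.027], [-0.008, 1.0, 0.004], [-0.027, 0.004, -1.0]]
ft_force: [-1.5, 0.1, 1.7]
gripper_width: 0.0459
```

```bash
python3 - <<'E'
from st import *
st()
p=robot.get_image("wrist");print(dial(p,(.476,.125)));cv2.imwrite("pics/w4.png",p["pixels"][:,:,::-1])
E
```

```text
t 6.42 tcp [0.4783 0.1249 0.0451] x [-1.    -0.008 -0.027] F [-1.5  0.1  1.7] w 0.0459
(array([0.4764, 0.1254, 0.026 ]), 3509)
```

View pics/w4.png

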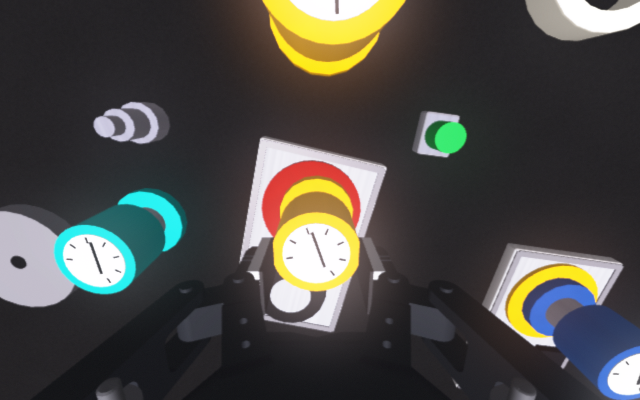

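Gripped at 46 mm, with the dial at (316,247) between the pads. Now lift.

move_arm(targets=[{"gripper":1,"x":0,"y":0,"z":-0.4,"spin":0},{"gripper":1,"x":0,"y":0,"z":-1,"spin":0},{"gripper":1,"x":0,"y":0,"z":-1.5,"spin":0},{"gripper":1,"x":0,"y":0,"z":-1.5,"spin":0},{"gripper":1,"x":0,"y":0,"z":-1.5,"spin":0},{"gripper":1,"x":0,"y":0,"z":-1.5,"spin":0},{"gripper":1,"x":0,"y":0,"z":-1.5,"spin":0},{"gripper":1,"x":0,"y":0,"z":-1.5,"spin":0},{"gripper":1,"x":0,"y":0,"z":-1.5,"spin":0},{"gripper":1,"x":0,"y":0,"z":-0.8,"spin":0},{"gripper":1,"x":0,"y":0,"z":0,"spin":0}])

```text
clock: 7.85
eef_pos: [0.4744, 0.1244, 0.1814]
tool_rot: [[-1.0, -0.008, 0.027], [-0.008, 1.0, 0.004], [-0.027, 0.004, -1.0]]
ft_force: [-0.6, 0.8, -2.9]
gripper_width: 0.0456
```

```bash
python3 - <<'E'
from st import *
go([.520,-.117,.16])
p=robot.get_image("wrist");cv2.imwrite("pics/w5.png",p["pixels"][:,:,::-1])
E
```

```text
t 7.85 tcp [0.4744 0.1244 0.1814] x [-1.    -0.008 -0.027] F [-0.6  0.8 -2.9] w 0.0456
cm tool [ -4.32 -24.18   2.17] spin to world -x: -0.008
```

View pics/w5.png

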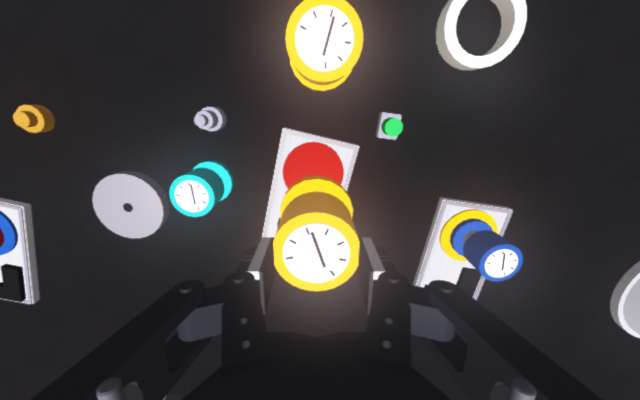

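Lifted firmly, and the red pad at (313,172) is now in full view. Over to the rest.

move_arm(targets=[{"gripper":1,"x":-0.3,"y":-1.2,"z":0,"spin":0},{"gripper":1,"x":-0.5,"y":-2.5,"z":0,"spin":0},{"gripper":1,"x":-0.5,"y":-3,"z":0,"spin":0},{"gripper":1,"x":-0.5,"y":-3,"z":0,"spin":0},{"gripper":1,"x":-0.5,"y":-3,"z":0,"spin":0},{"gripper":1,"x":-0.5,"y":-3,"z":0,"spin":0},{"gripper":1,"x":-0.5,"y":-3,"z":0,"spin":0},{"gripper":1,"x":-0.5,"y":-3,"z":0,"spin":0},{"gripper":1,"x":-0.4,"y":-2,"z":0,"spin":0},{"gripper":1,"x":-0.2,"y":-1,"z":0,"spin":0},{"gripper":1,"x":0,"y":0,"z":0,"spin":0},{"gripper":1,"x":0,"y":0,"z":0,"spin":0}])

```text
clock: 9.4
eef_pos: [0.5168, -0.1347, 0.173]
tool_rot: [[-1.0, -0.007, 0.013], [-0.007, 1.0, 0.007], [-0.013, 0.007, -1.0]]
ft_force: [-0.3, 0.7, -3.5]
gripper_width: 0.0455
```

```bash
python3 - <<'E'
from st import *
go([.520,-.117,.055])
p=robot.get_image("scene");print(pad(p,"red",(.476,.122)))
p=robot.get_image("top");print(pad(p,"red",(.476,.122)))
p=robot.get_image("wrist");cv2.imwrite("pics/w6.png",p["pixels"][:,:,::-1])
print(pad(p,"red",(.476,.122)))
E
```

```text
t 9.4 tcp [ 0.5168 -0.1347  0.173 ] x [-1.    -0.007 -0.013] F [-0.3  0.7 -3.5] w 0.0455
cm tool [-0.17  1.69 11.81] spin to world -x: -0.007
(array([0.4757, 0.1187]), 71, 87)
(array([0.4753, 0.1247]), 29, 73)
(array([0.4743, 0.1194]), 183, 183)
```

View pics/w6.png

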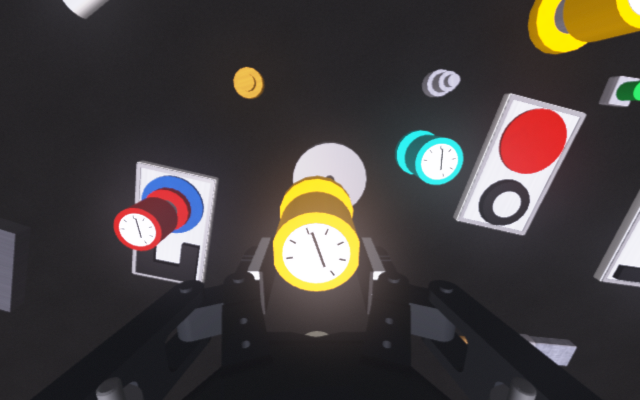

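Overshot slightly in y. I'll correct +1.7 and descend slowly to just above contact.

move_arm(targets=[{"gripper":1,"x":-0.2,"y":0.9,"z":0,"spin":0},{"gripper":1,"x":0,"y":0.8,"z":0,"spin":0},{"gripper":1,"x":0,"y":0,"z":1,"spin":0},{"gripper":1,"x":0,"y":0,"z":1.5,"spin":0},{"gripper":1,"x":0,"y":0,"z":1.5,"spin":0},{"gripper":1,"x":0,"y":0,"z":1.5,"spin":0},{"gripper":1,"x":0,"y":0,"z":1.5,"spin":0},{"gripper":1,"x":0,"y":0,"z":1.5,"spin":0},{"gripper":1,"x":0,"y":0,"z":1,"spin":0},{"gripper":1,"x":0,"y":0,"z":0.5,"spin":0},{"gripper":1,"x":0,"y":0,"z":0,"spin":0}])

```text
clock: 10.92
eef_pos: [0.5194, -0.1143, 0.0649]
tool_rot: [[-1.0, -0.009, 0.011], [-0.009, 1.0, 0.007], [-0.011, 0.007, -1.0]]
ft_force: [0.8, 0.4, -2.6]
gripper_width: 0.0459
```

```bash
python3 - <<'E'
from st import *
go([.520,-.117,.045])
E
```

```text
t 10.93 tcp [ 0.5194 -0.1143  0.0649] x [-1.    -0.009 -0.011] F [ 0.8  0.4 -2.6] w 0.0459
cm tool [-0.03 -0.29  1.99] spin to world -x: -0.009
```

move_arm(targets=[{"gripper":1,"x":0,"y":-0.2,"z":0.5,"spin":0},{"gripper":1,"x":0,"y":0,"z":0.5,"spin":0},{"gripper":1,"x":0,"y":0,"z":0.4,"spin":0},{"gripper":1,"x":0,"y":0,"z":0.2,"spin":0},{"gripper":1,"x":0,"y":0,"z":0.1,"spin":0},{"gripper":1,"x":0,"y":0,"z":0,"spin":0}])

```text
clock: 11.68
eef_pos: [0.5209, -0.1168, 0.0481]
tool_rot: [[-1.0, -0.009, 0.014], [-0.009, 1.0, 0.006], [-0.014, 0.006, -1.0]]
ft_force: [-0.8, -0.6, -3.2]
gripper_width: 0.0454
```

move_arm(targets=[{"gripper":1,"x":0,"y":0,"z":0.15,"spin":0},{"gripper":1,"x":0,"y":0,"z":0.1,"spin":0},{"gripper":1,"x":0,"y":0,"z":0,"spin":0}])

```text
clock: 12.05
eef_pos: [0.5211, -0.1169, 0.0457]
tool_rot: [[-1.0, -0.009, 0.015], [-0.009, 1.0, 0.006], [-0.015, 0.006, -1.0]]
ft_force: [0.5, 0.1, -2.7]
gripper_width: 0.0458
```

move_arm(targets=[{"gripper":1,"x":0,"y":0,"z":0.1,"spin":0},{"gripper":1,"x":0,"y":0,"z":0,"spin":0}])

```text
clock: 12.3
eef_pos: [0.5214, -0.1169, 0.0455]
tool_rot: [[-1.0, -0.009, 0.015], [-0.009, 1.0, 0.006], [-0.015, 0.006, -1.0]]
ft_force: [-0.3, -0.1, -3.9]
gripper_width: 0.0455
```

move_arm(targets=[{"gripper":1,"x":0,"y":0,"z":0.1,"spin":0},{"gripper":1,"x":0,"y":0,"z":0.1,"spin":0},{"gripper":1,"x":0,"y":0,"z":0,"spin":0}])

```text
clock: 12.68
eef_pos: [0.5221, -0.117, 0.0456]
tool_rot: [[-1.0, -0.01, 0.016], [-0.009, 1.0, 0.005], [-0.016, 0.005, -1.0]]
ft_force: [-0.1, 0.1, -3.5]
gripper_width: 0.0461
```

move_arm(targets=[{"gripper":1,"x":0,"y":0,"z":0.25,"spin":0},{"gripper":1,"x":0,"y":0,"z":0,"spin":0}])

```text
clock: 12.92
eef_pos: [0.5231, -0.1173, 0.0456]
tool_rot: [[-1.0, -0.01, 0.017], [-0.01, 1.0, 0.005], [-0.017, 0.005, -1.0]]
ft_force: [-0.6, 0.2, -2.9]
gripper_width: 0.0457
```

```bash
python3 - <<'E'
from st import *
s=robot.state();print(np.round(s["qpos"],2),np.round(s["joint_torque"],2),np.round(s["moment"],2))
p=robot.get_image("scene");d=p["pixels"].copy()
cv2.imwrite("pics/s2.png",cv2.resize(d[140:300,180:400,::-1],(800,582)))
E
```

```text
[ -25.78   16.4   105.16    0.81   57.67 -116.77] [-1.000e-02 -4.533e+01 -3.024e+01  6.000e-02  7.000e-02  0.000e+00] [ 0.02 -0.   -0.01]
```

View pics/s2.png

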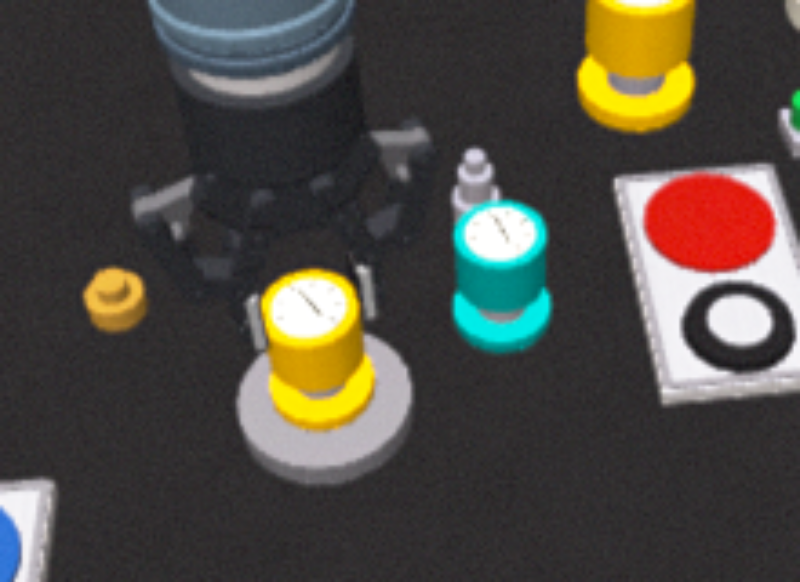

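```bash
python3 - <<'E'
from st import *
e,_=st()
p=robot.get_image("scene");d=cv2.resize(p["pixels"],None,fx=4,fy=4)
a=np.linspace(0,6.28,60)
def circ(c,r,z,col):
    P=np.c_[c[0]+r*np.cos(a),c[1]+r*np.sin(a),z+0*a];cv2.polylines(d,[np.round(proj(p,P)*4+1.5).astype(int)],True,col)
for z0,col in((.016,(0,255,0)),(.026,(255,0,255))):
    circ(e,.027,z0+.01,col);circ(e,.024,z0+.066,col)
circ((.52,-.117),.045,.016,(0,255,255))
cv2.imwrite("pics/s3.png",d[800:1280,900:1400,::-1])
E
```

```text
t 12.97 tcp [ 0.5232 -0.1173  0.0454] x [-1.    -0.01  -0.018] F [ 1.  -0.4 -2.6] w 0.0457
```

View pics/s3.png

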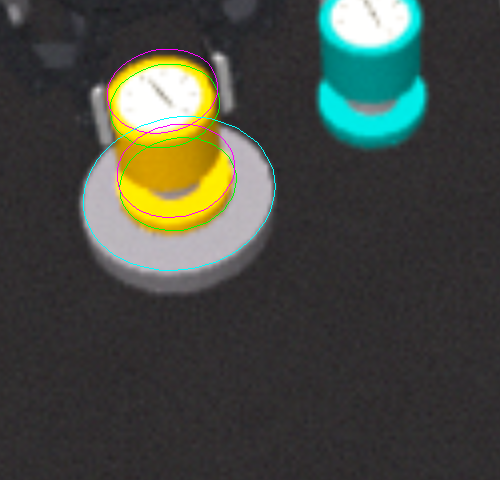

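move_arm(targets=[{"gripper":1,"x":0.1,"y":0,"z":0.4,"spin":0}])

```text
clock: 13.15
eef_pos: [0.5236, -0.1174, 0.0448]
tool_rot: [[-1.0, -0.01, 0.019], [-0.01, 1.0, 0.005], [-0.019, 0.004, -1.0]]
ft_force: [-16.9, 9.9, 55.1]
gripper_width: 0.0457
```

move_arm(targets=[{"gripper":1,"x":0,"y":0,"z":0,"spin":0}])

```text
clock: 13.28
eef_pos: [0.5243, -0.1175, 0.0458]
tool_rot: [[-1.0, -0.01, 0.021], [-0.01, 1.0, 0.004], [-0.021, 0.004, -1.0]]
ft_force: [1.1, -0.2, -3.3]
gripper_width: 0.0458
```

The push row read 55 N, so it was already in contact, and each idle row had been resetting the target. From now on I'll push by at most 1 mm and read the force without an idle row. Releasing now.

move_arm(targets=[{"gripper":0.0,"x":0,"y":0,"z":0,"spin":0},{"gripper":-0.5,"x":0,"y":0,"z":0,"spin":0},{"gripper":-1,"x":0,"y":0,"z":0,"spin":0},{"gripper":-1,"x":0,"y":0,"z":0,"spin":0},{"gripper":-1,"x":0,"y":0,"z":0,"spin":0},{"gripper":-1,"x":0,"y":0,"z":0,"spin":0}])

```text
clock: 14.02
eef_pos: [0.5241, -0.1178, 0.0445]
tool_rot: [[-1.0, -0.01, 0.02], [-0.01, 1.0, 0.004], [-0.02, 0.004, -1.0]]
ft_force: [-1.3, -0.5, 0.3]
gripper_width: 0.0852
```

```bash
python3 - <<'E'
from st import *
go([.557,-.318,.2])
p=robot.get_image("scene");print(dial(p,(.52,-.117)))
cv2.imwrite("pics/s4.png",cv2.resize(p["pixels"][140:300,180:400,::-1],(800,582)))
E
```

```text
t 14.03 tcp [ 0.5241 -0.1178  0.0445] x [-1.   -0.01 -0.02] F [-1.3 -0.5  0.3] w 0.0852
cm tool [ -3.4  -19.99 -15.57] spin to world -x: -0.01
(array([ 0.5198, -0.1184,  0.0184]), 258)
```

View pics/s4.png

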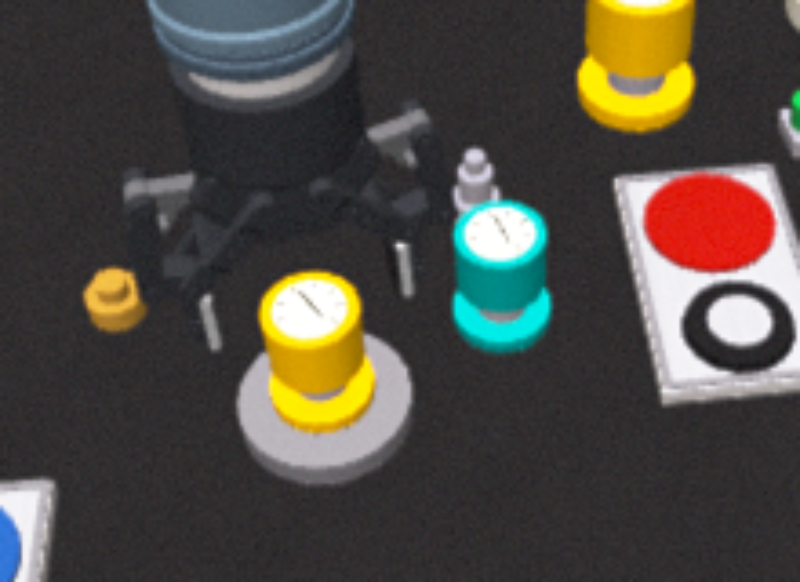

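Yellow stands upright and released on the rest at (315,350), measured (0.520, -0.118). I'll go up and over to red.

move_arm(targets=[{"gripper":-1,"x":0,"y":0,"z":-1,"spin":0},{"gripper":-1,"x":0,"y":0,"z":-2,"spin":0},{"gripper":-1,"x":0,"y":0,"z":-2.5,"spin":0},{"gripper":-1,"x":0,"y":0,"z":-2.5,"spin":0},{"gripper":-1,"x":0,"y":0,"z":-2,"spin":0},{"gripper":-1,"x":0,"y":0,"z":-1,"spin":0},{"gripper":-1,"x":-0.4,"y":-1.5,"z":0,"spin":0},{"gripper":-1,"x":-0.6,"y":-3,"z":0,"spin":0},{"gripper":-1,"x":-0.6,"y":-3,"z":0,"spin":0},{"gripper":-1,"x":-0.6,"y":-3,"z":0,"spin":0},{"gripper":-1,"x":-0.6,"y":-3,"z":0,"spin":0},{"gripper":-1,"x":-0.6,"y":-3,"z":0,"spin":0},{"gripper":-1,"x":-0.4,"y":-1.5,"z":0,"spin":0},{"gripper":-1,"x":0,"y":-0.5,"z":0,"spin":0},{"gripper":-1,"x":0,"y":0,"z":0,"spin":0}])

```text
clock: 15.95
eef_pos: [0.5603, -0.3124, 0.1535]
tool_rot: [[-1.0, -0.009, 0.014], [-0.009, 1.0, 0.008], [-0.014, 0.008, -1.0]]
ft_force: [0.2, -0.3, 0.9]
gripper_width: 0.0854
```

```bash
python3 - <<'E'
from st import *
go([.557,-.318,.044])
p=robot.get_image("wrist");cv2.imwrite("pics/w7.png",p["pixels"][:,:,::-1])
print(dial(p,(.557,-.318)),pad(p,"blue",(.556,-.316)),dial(p,(.52,-.118)))
E
```

```text
t 15.95 tcp [ 0.5603 -0.3124  0.1535] x [-1.    -0.009 -0.014] F [ 0.2 -0.3  0.9] w 0.0854
cm tool [ 0.49 -0.64 10.93] spin to world -x: -0.009
(array([ 0.5573, -0.3181,  0.026 ]), 1402) (array([ 0.5577, -0.3147]), 86, 205) (array([ 0.52  , -0.1179,  0.0187]), 1391)
```

View pics/w7.png

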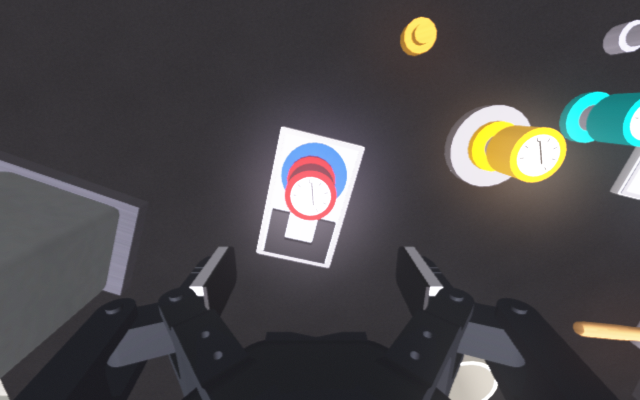

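The wrist view shows red at (312,195), measured (0.557, -0.318). Descending.

move_arm(targets=[{"gripper":-1,"x":0.4,"y":-0.6,"z":0,"spin":0},{"gripper":-1,"x":0,"y":0,"z":1,"spin":0},{"gripper":-1,"x":0,"y":0,"z":2,"spin":0},{"gripper":-1,"x":0,"y":0,"z":2,"spin":0},{"gripper":-1,"x":0,"y":0,"z":2,"spin":0},{"gripper":-1,"x":0,"y":0,"z":1.5,"spin":0},{"gripper":-1,"x":0,"y":0,"z":1,"spin":0},{"gripper":-1,"x":0,"y":0,"z":0.5,"spin":0},{"gripper":-1,"x":0,"y":0,"z":0,"spin":0}])

```text
clock: 17.12
eef_pos: [0.5564, -0.3132, 0.0446]
tool_rot: [[-1.0, -0.013, 0.011], [-0.013, 1.0, 0.011], [-0.011, 0.011, -1.0]]
ft_force: [-0.3, -0.0, 0.6]
gripper_width: 0.0855
```

```bash
python3 - <<'E'
from st import *
go([.557,-.318,.044])
E
```

```text
t 17.12 tcp [ 0.5564 -0.3132  0.0446] x [-1.    -0.013 -0.011] F [-0.3 -0.   0.6] w 0.0855
cm tool [-0.06 -0.48  0.06] spin to world -x: -0.013
```

move_arm(targets=[{"gripper":-1,"x":0,"y":-0.5,"z":0,"spin":0},{"gripper":-1,"x":0,"y":0,"z":0,"spin":0},{"gripper":1,"x":0,"y":0,"z":0,"spin":0},{"gripper":1,"x":0,"y":0,"z":0,"spin":0},{"gripper":1,"x":0,"y":0,"z":0,"spin":0},{"gripper":1,"x":0,"y":0,"z":0,"spin":0},{"gripper":1,"x":0,"y":0,"z":0,"spin":0},{"gripper":1,"x":0,"y":0,"z":0,"spin":0},{"gripper":1,"x":0,"y":0,"z":0,"spin":0},{"gripper":1,"x":0,"y":0,"z":0,"spin":0}])

```text
clock: 18.38
eef_pos: [0.558, -0.3196, 0.0475]
tool_rot: [[-1.0, -0.013, 0.015], [-0.013, 1.0, 0.009], [-0.015, 0.008, -1.0]]
ft_force: [-0.8, 0.8, 1.6]
gripper_width: 0.0454
```

```bash
python3 - <<'E'
from st import *
st()
p=robot.get_image("wrist");print(dial(p,(.557,-.318)),pad(p,"blue",(.556,-.316)))
p=robot.get_image("scene");print(dial(p,(.557,-.318)),pad(p,"blue",(.556,-.316)))
E
```

```text
t 18.38 tcp [ 0.558  -0.3196  0.0475] x [-1.    -0.013 -0.015] F [-0.8  0.8  1.6] w 0.0454
(array([ 0.5569, -0.318 ,  0.0261]), 3309) (array([ 0.557 , -0.3152]), 119, 242)
(array([ 0.5577, -0.3162,  0.0235]), 361) (array([ 0.5559, -0.3149]), 71, 148)
```

move_arm(targets=[{"gripper":1,"x":0,"y":0,"z":-0.4,"spin":0},{"gripper":1,"x":0,"y":0,"z":-1,"spin":0},{"gripper":1,"x":0,"y":0,"z":-1.5,"spin":0},{"gripper":1,"x":0,"y":0,"z":-2,"spin":0},{"gripper":1,"x":0,"y":0,"z":-2,"spin":0},{"gripper":1,"x":0,"y":0,"z":-2,"spin":0},{"gripper":1,"x":0,"y":0,"z":-2,"spin":0},{"gripper":1,"x":0,"y":0,"z":-1,"spin":0},{"gripper":1,"x":0,"y":0,"z":-0.5,"spin":0},{"gripper":1,"x":0,"y":0,"z":0,"spin":0}])

```text
clock: 19.73
eef_pos: [0.5562, -0.3213, 0.1827]
tool_rot: [[-1.0, -0.013, 0.017], [-0.013, 1.0, 0.006], [-0.018, 0.005, -1.0]]
ft_force: [-0.7, -0.1, -2.1]
gripper_width: 0.0459
```

```bash
python3 - <<'E'
from st import *
go([.476,.120,.17])
p=robot.get_image("scene");print(pad(p,"blue",(.556,-.316)))
cv2.imwrite("pics/s5.png",p["pixels"][:,:,::-1])
E
```

```text
t 19.73 tcp [ 0.5562 -0.3213  0.1827] x [-1.    -0.013 -0.018] F [-0.7 -0.1 -2.1] w 0.0459
cm tool [ 7.48 44.22  1.38] spin to world -x: -0.013
(array([ 0.5569, -0.3135]), 87, 115)
```

View pics/s5.png

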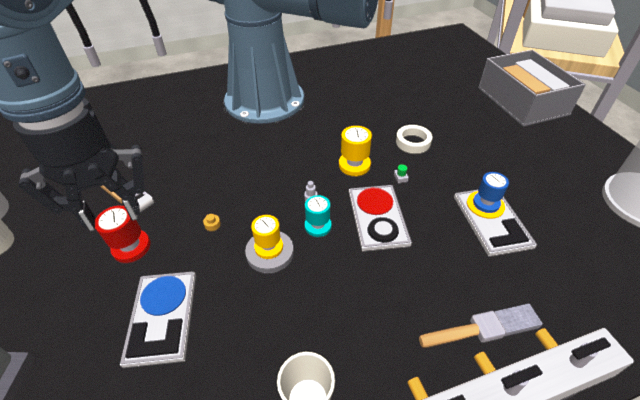

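Red is held at (122,235) and the blue pad is free. Move to the red pad.

move_arm(targets=[{"gripper":1,"x":0.2,"y":1.5,"z":0,"spin":0},{"gripper":1,"x":0.5,"y":3,"z":0,"spin":0},{"gripper":1,"x":0.6,"y":3.5,"z":0,"spin":0},{"gripper":1,"x":0.6,"y":3.5,"z":0,"spin":0},{"gripper":1,"x":0.6,"y":3.5,"z":0,"spin":0},{"gripper":1,"x":0.6,"y":3.5,"z":0,"spin":0},{"gripper":1,"x":0.6,"y":3.5,"z":0,"spin":0},{"gripper":1,"x":0.6,"y":3.5,"z":0,"spin":0},{"gripper":1,"x":0.6,"y":3.5,"z":0,"spin":0},{"gripper":1,"x":0.6,"y":3.5,"z":0,"spin":0},{"gripper":1,"x":0.6,"y":3.5,"z":0,"spin":0},{"gripper":1,"x":0.6,"y":3,"z":0,"spin":0},{"gripper":1,"x":0.4,"y":2,"z":0,"spin":0},{"gripper":1,"x":0.2,"y":1,"z":0,"spin":0},{"gripper":1,"x":0,"y":0,"z":0,"spin":0},{"gripper":1,"x":0,"y":0,"z":0,"spin":0}])

```text
clock: 21.78
eef_pos: [0.4605, 0.1243, 0.1747]
tool_rot: [[-1.0, -0.017, -0.003], [-0.017, 1.0, 0.018], [0.003, 0.018, -1.0]]
ft_force: [1.1, 0.5, -2.4]
gripper_width: 0.0454
```

```bash
python3 - <<'E'
from st import *
go([.476,.120,.055])
p=robot.get_image("wrist");cv2.imwrite("pics/w8.png",p["pixels"][:,:,::-1])
p=robot.get_image("top");print(pad(p,"blue",(.556,-.316)))
E
```

```text
t 21.77 tcp [0.4605 0.1243 0.1747] x [-1.    -0.017  0.003] F [ 1.1  0.5 -2.4] w 0.0454
cm tool [-1.57 -0.67 11.96] spin to world -x: -0.017
(array([ 0.5522, -0.3196]), 24, 71)
```

View pics/w8.png

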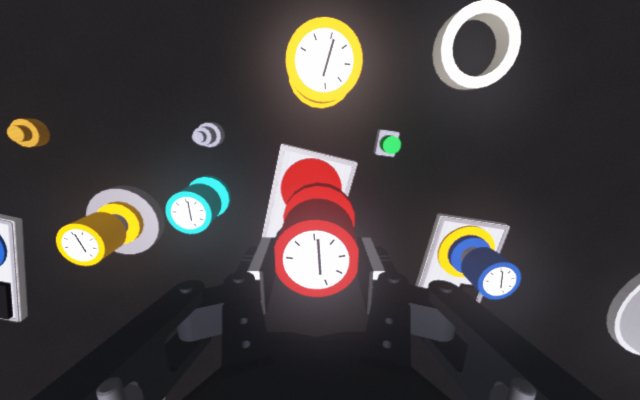

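move_arm(targets=[{"gripper":1,"x":-0.8,"y":-0.3,"z":0,"spin":-0.017},{"gripper":1,"x":-0.8,"y":-0.4,"z":0.5,"spin":0},{"gripper":1,"x":0,"y":0,"z":1.5,"spin":0},{"gripper":1,"x":0,"y":0,"z":1.5,"spin":0},{"gripper":1,"x":0,"y":0,"z":1.5,"spin":0},{"gripper":1,"x":0,"y":0,"z":1.5,"spin":0},{"gripper":1,"x":0,"y":0,"z":1.5,"spin":0},{"gripper":1,"x":0,"y":0,"z":1.5,"spin":0},{"gripper":1,"x":0,"y":0,"z":0.8,"spin":0},{"gripper":1,"x":0,"y":0,"z":0,"spin":0},{"gripper":1,"x":0,"y":0,"z":0,"spin":0}])

```text
clock: 23.25
eef_pos: [0.4772, 0.1177, 0.0628]
tool_rot: [[-0.999, -0.032, -0.006], [-0.033, 0.999, 0.018], [0.005, 0.018, -1.0]]
ft_force: [0.4, 0.0, -2.8]
gripper_width: 0.0459
```

```bash
python3 - <<'E'
from st import *
go([.476,.119,.049])
E
```

```text
t 23.25 tcp [0.4772 0.1177 0.0628] x [-0.999 -0.033  0.005] F [ 0.4  0.  -2.8] w 0.0459
cm tool [0.1  0.11 1.39] spin to world -x: -0.033
```

move_arm(targets=[{"gripper":1,"x":0.1,"y":0.2,"z":0.4,"spin":0.033},{"gripper":1,"x":0,"y":0,"z":0.4,"spin":0},{"gripper":1,"x":0,"y":0,"z":0.2,"spin":0},{"gripper":1,"x":0,"y":0,"z":0.1,"spin":0},{"gripper":1,"x":0,"y":0,"z":0,"spin":0}])

```text
clock: 23.88
eef_pos: [0.4771, 0.12, 0.0524]
tool_rot: [[-1.0, 0.003, -0.003], [0.003, 1.0, 0.018], [0.003, 0.018, -1.0]]
ft_force: [-0.6, -0.2, -2.5]
gripper_width: 0.0457
```

```bash
python3 - <<'E'
from st import *
go([.476,.119,.0475])
E
```

```text
t 23.88 tcp [0.4771 0.12   0.0524] x [-1.     0.003  0.003] F [-0.6 -0.2 -2.5] w 0.0457
cm tool [ 0.11 -0.11  0.49] spin to world -x: 0.003
```

move_arm(targets=[{"gripper":1,"x":0.1,"y":0,"z":0.2,"spin":0},{"gripper":1,"x":0,"y":0,"z":0.15,"spin":0},{"gripper":1,"x":0,"y":0,"z":0.1,"spin":0}])

```text
clock: 24.25
eef_pos: [0.4762, 0.1201, 0.0478]
tool_rot: [[-1.0, 0.003, -0.002], [0.003, 1.0, 0.018], [0.003, 0.018, -1.0]]
ft_force: [-0.8, 0.2, -0.5]
gripper_width: 0.0457
```

move_arm(targets=[{"gripper":1,"x":0,"y":0,"z":0.1,"spin":0}])

```text
clock: 24.38
eef_pos: [0.477, 0.1202, 0.0476]
tool_rot: [[-1.0, 0.003, -0.001], [0.003, 1.0, 0.018], [0.001, 0.018, -1.0]]
ft_force: [-1.6, 0.6, 9.7]
gripper_width: 0.0456
```

move_arm(targets=[{"gripper":1,"x":0,"y":0,"z":0.1,"spin":0}])

```text
clock: 24.5
eef_pos: [0.4778, 0.1202, 0.0478]
tool_rot: [[-1.0, 0.003, 0.0], [0.003, 1.0, 0.018], [-0.0, 0.018, -1.0]]
ft_force: [-3.5, -0.3, 8.1]
gripper_width: 0.0459
```

Gentle contact at about 10 N. Checking the centring before letting go.

```bash
cat > chk.py <<'E'
from st import *
def ov(p,g,pd,name,crop):
    s=4;d=cv2.resize(p["pixels"],None,fx=s,fy=s);a=np.linspace(0,6.28,60)
    for c,r,z,col in((g,.027,.026,(0,255,0)),(g,.024,.082,(0,255,0)),(pd,.038,.016,(255,0,255))):
        P=np.c_[c[0]+r*np.cos(a),c[1]+r*np.sin(a),z+0*a];cv2.polylines(d,[np.round(proj(p,P)*s+1.5).astype(int)],True,col)
    u,v=(proj(p,[pd[0],pd[1],.04])[0]*s).astype(int)
    cv2.imwrite(name,d[max(v-crop,0):v+crop,max(u-crop,0):u+crop,::-1])
E
python3 - <<'E'
from chk import *
e,_=st()
for n in("scene","wrist"):
    p=robot.get_image(n);print(n,dial(p,(.476,.12)))
    ov(p,(.476,.1205),(.475,.120),f"pics/c1{n}.png",200 if n=="scene" else 280)
E
```

```text
t 24.5 tcp [0.4778 0.1202 0.0478] x [-1.     0.003 -0.   ] F [-3.5 -0.3  8.1] w 0.0459
scene (array([0.4782, 0.1195, 0.0196]), 199)
wrist (array([0.476 , 0.12  , 0.0261]), 3012)
```

View pics/c1scene.png

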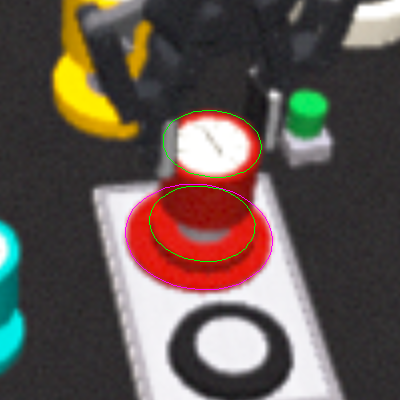

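View pics/c1wrist.png

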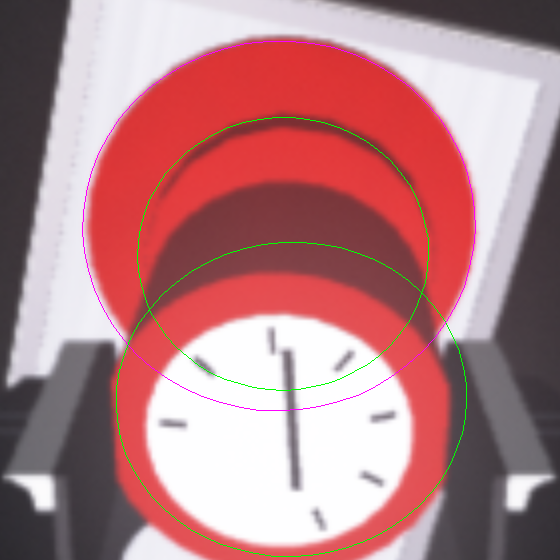

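The gauge sits about 3 mm in +x of the pad centre, inside the 12 mm tolerance. Release.

move_arm(targets=[{"gripper":0.0,"x":0,"y":0,"z":0,"spin":0},{"gripper":-0.5,"x":0,"y":0,"z":0,"spin":0},{"gripper":-1,"x":0,"y":0,"z":0,"spin":0},{"gripper":-1,"x":0,"y":0,"z":0,"spin":0},{"gripper":-1,"x":0,"y":0,"z":0,"spin":0},{"gripper":-1,"x":0,"y":0,"z":-1,"spin":0},{"gripper":-1,"x":0,"y":0,"z":-2,"spin":0},{"gripper":-1,"x":0,"y":0,"z":-2.5,"spin":0},{"gripper":-1,"x":0,"y":0,"z":-2.5,"spin":0},{"gripper":-1,"x":0,"y":0,"z":-1.5,"spin":0},{"gripper":-1,"x":0,"y":0,"z":-0.8,"spin":0},{"gripper":-1,"x":0,"y":0,"z":0,"spin":0}])

```text
clock: 26.1
eef_pos: [0.4785, 0.1183, 0.1569]
tool_rot: [[-1.0, 0.003, 0.003], [0.003, 1.0, 0.018], [-0.003, 0.018, -1.0]]
ft_force: [-0.6, -1.0, -0.0]
gripper_width: 0.0854
```

```bash
python3 - <<'E'
from chk import *
go([.560,.331,.15])
p=robot.get_image("wrist");print(dial(p,(.476,.12)),pad(p,"yellow",(.562,.331)),dial(p,(.56,.331)))
p=robot.get_image("scene");print(dial(p,(.476,.12)));ov(p,(.478,.1205),(.475,.120),"pics/c2.png",250)
E
```

```text
t 26.1 tcp [0.4785 0.1183 0.1569] x [-1.     0.003 -0.003] F [-0.6 -1.  -0. ] w 0.0854
cm tool [-8.09 21.28  1.09] spin to world -x: 0.003
(array([0.476 , 0.12  , 0.0261]), 1235) (array([0.5601, 0.3297]), 121, 208) (array([0.5636, 0.3289, 0.0221]), 856)
(array([0.4791, 0.1221, 0.0188]), 196)
```

View pics/c2.png

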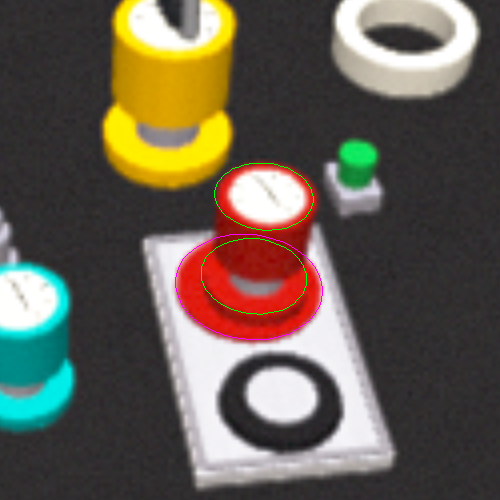

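Red stands upright at (263,240) on the red pad, at roughly (0.477, 0.121) against a pad centre of (0.475, 0.120). Next, blue.

move_arm(targets=[{"gripper":-1,"x":-0.5,"y":1.5,"z":0,"spin":0},{"gripper":-1,"x":-1.2,"y":3,"z":0,"spin":0},{"gripper":-1,"x":-1.2,"y":3,"z":0,"spin":0},{"gripper":-1,"x":-1.2,"y":3,"z":0,"spin":0},{"gripper":-1,"x":-1.2,"y":3,"z":0,"spin":0},{"gripper":-1,"x":-1.2,"y":3,"z":0,"spin":0},{"gripper":-1,"x":-0.8,"y":2,"z":0,"spin":0},{"gripper":-1,"x":-0.4,"y":1,"z":0,"spin":0},{"gripper":-1,"x":0,"y":0,"z":0,"spin":0},{"gripper":-1,"x":0,"y":0,"z":0,"spin":0}])

```text
clock: 27.45
eef_pos: [0.5536, 0.3255, 0.1497]
tool_rot: [[-1.0, 0.003, -0.012], [0.003, 1.0, 0.016], [0.012, 0.016, -1.0]]
ft_force: [0.1, -0.2, 0.2]
gripper_width: 0.0858
```

```bash
python3 - <<'E'
from st import *
go([.561,.331,.044])
p=robot.get_image("wrist");cv2.imwrite("pics/w9.png",p["pixels"][:,:,::-1])
print(dial(p,(.56,.331)),pad(p,"yellow",(.562,.331)))
E
```

```text
t 27.45 tcp [0.5536 0.3255 0.1497] x [-1.     0.003  0.012] F [ 0.1 -0.2  0.2] w 0.0858
cm tool [-0.87  0.38 10.57] spin to world -x: 0.003
(array([0.5599, 0.331 , 0.026 ]), 1408) (array([0.5617, 0.3311]), 113, 219)
```

View pics/w9.png

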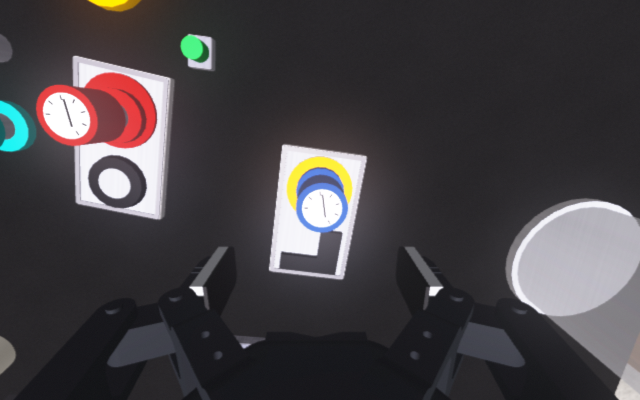

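Blue is at (321,207), measured (0.560, 0.331); the yellow pad at (0.5617, 0.331). Descend.

move_arm(targets=[{"gripper":-1,"x":-0.4,"y":0.2,"z":0,"spin":0},{"gripper":-1,"x":-0.4,"y":0.2,"z":1,"spin":0},{"gripper":-1,"x":0,"y":0,"z":2,"spin":0},{"gripper":-1,"x":0,"y":0,"z":2,"spin":0},{"gripper":-1,"x":0,"y":0,"z":2,"spin":0},{"gripper":-1,"x":0,"y":0,"z":1.5,"spin":0},{"gripper":-1,"x":0,"y":0,"z":1,"spin":0},{"gripper":-1,"x":0,"y":0,"z":0.5,"spin":0},{"gripper":-1,"x":0,"y":0,"z":0,"spin":0}])

```text
clock: 28.62
eef_pos: [0.5596, 0.3292, 0.0409]
tool_rot: [[-1.0, 0.005, -0.015], [0.005, 1.0, 0.015], [0.015, 0.015, -1.0]]
ft_force: [-0.3, 0.0, 0.3]
gripper_width: 0.0854
```

```bash
python3 - <<'E'
from st import *
go([.561,.331,.045])
E
```

```text
t 28.62 tcp [0.5596 0.3292 0.0409] x [-1.     0.005  0.015] F [-0.3  0.   0.3] w 0.0854
cm tool [-0.14  0.19 -0.41] spin to world -x: 0.005
```

move_arm(targets=[{"gripper":-1,"x":-0.1,"y":0.2,"z":-0.3,"spin":0},{"gripper":-1,"x":0,"y":0,"z":0,"spin":0},{"gripper":1,"x":0,"y":0,"z":0,"spin":0},{"gripper":1,"x":0,"y":0,"z":0,"spin":0},{"gripper":1,"x":0,"y":0,"z":0,"spin":0},{"gripper":1,"x":0,"y":0,"z":0,"spin":0},{"gripper":1,"x":0,"y":0,"z":0,"spin":0},{"gripper":1,"x":0,"y":0,"z":0,"spin":0},{"gripper":1,"x":0,"y":0,"z":0,"spin":0},{"gripper":1,"x":0,"y":0,"z":0,"spin":0}])

```text
clock: 29.88
eef_pos: [0.5627, 0.3321, 0.0472]
tool_rot: [[-1.0, 0.005, -0.01], [0.005, 1.0, 0.017], [0.011, 0.017, -1.0]]
ft_force: [0.6, -0.5, 0.7]
gripper_width: 0.0453
```

```bash
python3 - <<'E'
from st import *
st()
p=robot.get_image("wrist");print(dial(p,(.56,.331)),pad(p,"yellow",(.562,.331)))
E
```

```text
t 29.88 tcp [0.5627 0.3321 0.0472] x [-1.     0.005  0.011] F [ 0.6 -0.5  0.7] w 0.0453
(array([0.56 , 0.331, 0.026]), 3358) (array([0.5612, 0.3308]), 179, 318)
```

move_arm(targets=[{"gripper":1,"x":0,"y":0,"z":-0.4,"spin":0},{"gripper":1,"x":0,"y":0,"z":-1,"spin":0},{"gripper":1,"x":0,"y":0,"z":-1.5,"spin":0},{"gripper":1,"x":0,"y":0,"z":-2,"spin":0},{"gripper":1,"x":0,"y":0,"z":-2,"spin":0},{"gripper":1,"x":0,"y":0,"z":-2,"spin":0},{"gripper":1,"x":0,"y":0,"z":-2,"spin":0},{"gripper":1,"x":0,"y":0,"z":-1,"spin":0},{"gripper":1,"x":0,"y":0,"z":-0.5,"spin":0},{"gripper":1,"x":0,"y":0,"z":0,"spin":0}])

```text
clock: 31.18
eef_pos: [0.5643, 0.3298, 0.182]
tool_rot: [[-1.0, 0.005, -0.008], [0.005, 1.0, 0.017], [0.008, 0.017, -1.0]]
ft_force: [0.2, -0.6, -3.6]
gripper_width: 0.0455
```

```bash
python3 - <<'E'
from st import *
go([.558,-.315,.17])
p=robot.get_image("scene");print(pad(p,"yellow",(.562,.331)))
p=robot.get_image("wrist");print(pad(p,"yellow",(.562,.331)));cv2.imwrite("pics/w10.png",p["pixels"][:,:,::-1])
E
```

```text
t 31.18 tcp [0.5643 0.3298 0.182 ] x [-1.     0.005  0.008] F [ 0.2 -0.6 -3.6] w 0.0455
cm tool [  0.3  -64.5    0.08] spin to world -x: 0.005
(array([0.5617, 0.3288]), 88, 92)
(array([0.5616, 0.331 ]), 108, 163)
```

View pics/w10.png

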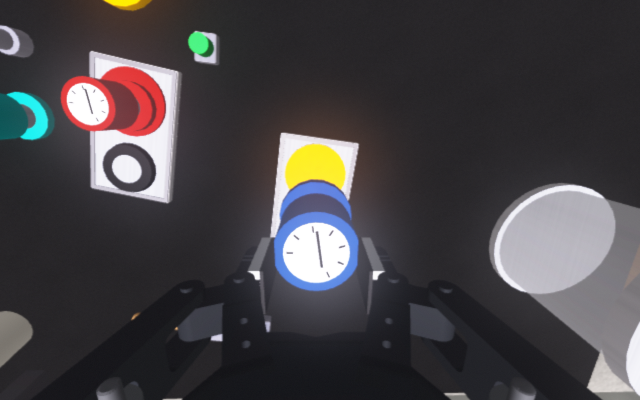

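move_arm(targets=[{"gripper":1,"x":0,"y":-1.5,"z":0,"spin":0},{"gripper":1,"x":0,"y":-3,"z":0,"spin":0},{"gripper":1,"x":0,"y":-4,"z":0,"spin":0},{"gripper":1,"x":0,"y":-4,"z":0,"spin":0},{"gripper":1,"x":0,"y":-4,"z":0,"spin":0},{"gripper":1,"x":0,"y":-4,"z":0,"spin":0},{"gripper":1,"x":0,"y":-4,"z":0,"spin":0},{"gripper":1,"x":0,"y":-4,"z":0,"spin":0},{"gripper":1,"x":0,"y":-4,"z":0,"spin":0},{"gripper":1,"x":0,"y":-4,"z":0,"spin":0},{"gripper":1,"x":0,"y":-4,"z":0,"spin":0},{"gripper":1,"x":0,"y":-4,"z":0,"spin":0},{"gripper":1,"x":0,"y":-4,"z":0,"spin":0},{"gripper":1,"x":0,"y":-3.5,"z":0,"spin":0},{"gripper":1,"x":0,"y":-2.5,"z":0,"spin":0},{"gripper":1,"x":0,"y":-1,"z":0,"spin":0},{"gripper":1,"x":0,"y":0,"z":0,"spin":0},{"gripper":1,"x":0,"y":0,"z":0,"spin":0}])

```text
clock: 33.52
eef_pos: [0.5463, -0.2535, 0.1604]
tool_rot: [[-1.0, 0.011, -0.029], [0.01, 1.0, 0.017], [0.03, 0.017, -0.999]]
ft_force: [0.3, -0.2, -3.0]
gripper_width: 0.0457
```

```bash
python3 - <<'E'
from st import *
go([.5595,-.314,.065])
p=robot.get_image("wrist");cv2.imwrite("pics/w11.png",p["pixels"][:,:,::-1])
E
```

```text
t 33.52 tcp [ 0.5463 -0.2535  0.1604] x [-1.    0.01  0.03] F [ 0.3 -0.2 -3. ] w 0.0457
cm tool [-1.67 -6.2   9.4 ] spin to world -x: 0.01
```

View pics/w11.png

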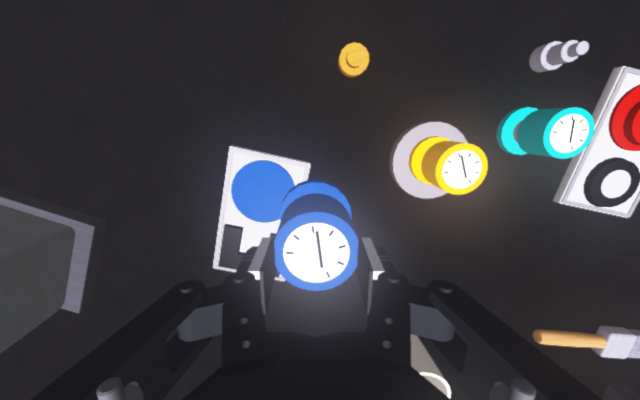

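move_arm(targets=[{"gripper":1,"x":-0.5,"y":-1.5,"z":0,"spin":-0.01},{"gripper":1,"x":-0.5,"y":-2,"z":0,"spin":0},{"gripper":1,"x":-0.5,"y":-1.5,"z":0,"spin":0},{"gripper":1,"x":-0.2,"y":-0.8,"z":0,"spin":0},{"gripper":1,"x":0,"y":0,"z":0,"spin":0},{"gripper":1,"x":0,"y":0,"z":1,"spin":0},{"gripper":1,"x":0,"y":0,"z":1.5,"spin":0},{"gripper":1,"x":0,"y":0,"z":1.5,"spin":0},{"gripper":1,"x":0,"y":0,"z":1.5,"spin":0},{"gripper":1,"x":0,"y":0,"z":1.5,"spin":0},{"gripper":1,"x":0,"y":0,"z":1,"spin":0},{"gripper":1,"x":0,"y":0,"z":0,"spin":0}])

```text
clock: 35.08
eef_pos: [0.5612, -0.3108, 0.0711]
tool_rot: [[-0.999, -0.003, -0.032], [-0.004, 1.0, 0.019], [0.032, 0.02, -0.999]]
ft_force: [-0.5, 0.9, -3.4]
gripper_width: 0.0457
```

```bash
python3 - <<'E'
from st import *
go([.5595,-.314,.049])
E
```

```text
t 35.08 tcp [ 0.5612 -0.3108  0.0711] x [-0.999 -0.004  0.032] F [-0.5  0.9 -3.4] w 0.0457
cm tool [ 0.1  -0.36  2.2 ] spin to world -x: -0.004
```

move_arm(targets=[{"gripper":1,"x":0.1,"y":-0.3,"z":0.4,"spin":0},{"gripper":1,"x":0,"y":0,"z":0.6,"spin":0},{"gripper":1,"x":0,"y":0,"z":0.5,"spin":0},{"gripper":1,"x":0,"y":0,"z":0.2,"spin":0},{"gripper":1,"x":0,"y":0,"z":0,"spin":0}])

```text
clock: 35.7
eef_pos: [0.5607, -0.3147, 0.0546]
tool_rot: [[-1.0, -0.003, -0.03], [-0.004, 1.0, 0.017], [0.03, 0.018, -0.999]]
ft_force: [-0.1, -0.4, -2.4]
gripper_width: 0.0455
```

```bash
python3 - <<'E'
from st import *
go([.5595,-.314,.0472])
E
```

```text
t 35.7 tcp [ 0.5607 -0.3147  0.0546] x [-1.    -0.004  0.03 ] F [-0.1 -0.4 -2.4] w 0.0455
cm tool [0.1  0.06 0.75] spin to world -x: -0.004
```

move_arm(targets=[{"gripper":1,"x":0.1,"y":0,"z":0.25,"spin":0},{"gripper":1,"x":0,"y":0,"z":0.2,"spin":0},{"gripper":1,"x":0,"y":0,"z":0.1,"spin":0}])

```text
clock: 36.08
eef_pos: [0.5597, -0.3148, 0.0493]
tool_rot: [[-1.0, -0.003, -0.029], [-0.004, 1.0, 0.017], [0.029, 0.017, -0.999]]
ft_force: [0.1, -0.3, -2.6]
gripper_width: 0.0456
```

move_arm(targets=[{"gripper":1,"x":0,"y":0,"z":0.1,"spin":0}])

```text
clock: 36.2
eef_pos: [0.5597, -0.3148, 0.0482]
tool_rot: [[-1.0, -0.003, -0.029], [-0.004, 1.0, 0.017], [0.029, 0.017, -0.999]]
ft_force: [-0.1, -0.4, -3.0]
gripper_width: 0.0456
```

move_arm(targets=[{"gripper":1,"x":0,"y":0,"z":0.1,"spin":0}])

```text
clock: 36.33
eef_pos: [0.5596, -0.3148, 0.0475]
tool_rot: [[-1.0, -0.003, -0.029], [-0.004, 1.0, 0.017], [0.029, 0.017, -0.999]]
ft_force: [-1.1, 2.5, 3.8]
gripper_width: 0.0454
```

Contact. Check the centring, then release.

move_arm(targets=[{"gripper":1,"x":0,"y":0,"z":0.1,"spin":0}])

```text
clock: 36.45
eef_pos: [0.5598, -0.3148, 0.0474]
tool_rot: [[-1.0, -0.004, -0.029], [-0.004, 1.0, 0.017], [0.029, 0.017, -0.999]]
ft_force: [-2.9, 2.2, 8.0]
gripper_width: 0.0455
```

```bash
python3 - <<'E'
from chk import *
e,_=st()
for n in("scene","wrist"):
    p=robot.get_image(n);print(n,dial(p,(.557,-.315)),pad(p,"blue",(.556,-.316)))
    ov(p,(.557,-.315),(.557,-.315),f"pics/c3{n}.png",200 if n=="scene" else 280)
E
```

```text
t 36.45 tcp [ 0.5598 -0.3148  0.0474] x [-1.    -0.004  0.029] F [-2.9  2.2  8. ] w 0.0455
scene (array([ 0.5581, -0.3146,  0.0203]), 369) (array([ 0.5561, -0.3151]), 81, 140)
wrist (array([ 0.5571, -0.315 ,  0.0261]), 3564) (array([ 0.5568, -0.3139]), 138, 265)
```

View pics/c3scene.png

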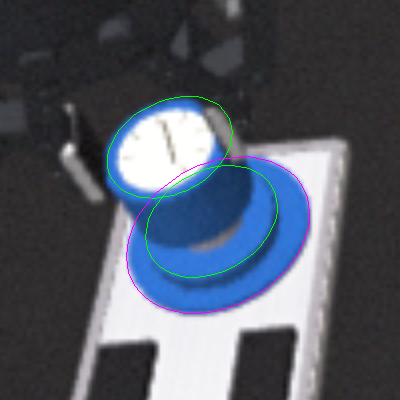

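View pics/c3wrist.png

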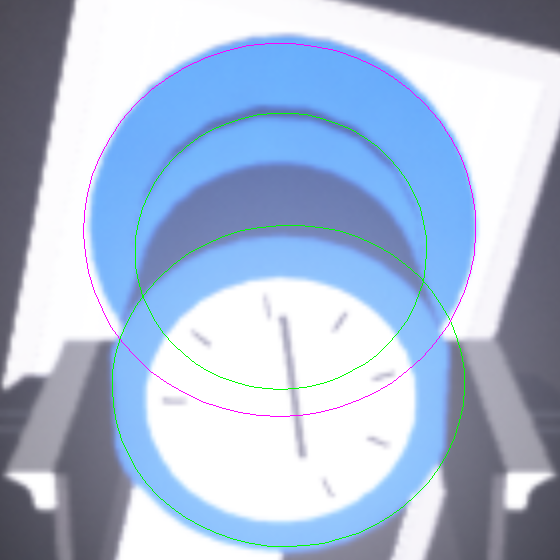

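Centred within about 2 mm in both views. Release and rise.

move_arm(targets=[{"gripper":0.0,"x":0,"y":0,"z":0,"spin":0},{"gripper":-0.5,"x":0,"y":0,"z":0,"spin":0},{"gripper":-1,"x":0,"y":0,"z":0,"spin":0},{"gripper":-1,"x":0,"y":0,"z":0,"spin":0},{"gripper":-1,"x":0,"y":0,"z":0,"spin":0},{"gripper":-1,"x":0,"y":0,"z":-1,"spin":0},{"gripper":-1,"x":0,"y":0,"z":-2,"spin":0},{"gripper":-1,"x":0,"y":0,"z":-2.5,"spin":0},{"gripper":-1,"x":0,"y":0,"z":-2.5,"spin":0},{"gripper":-1,"x":0,"y":0,"z":-1.5,"spin":0},{"gripper":-1,"x":0,"y":0,"z":-0.8,"spin":0},{"gripper":-1,"x":0,"y":0,"z":0,"spin":0}])

```text
clock: 38.05
eef_pos: [0.5649, -0.3182, 0.1607]
tool_rot: [[-1.0, -0.004, -0.023], [-0.004, 1.0, 0.011], [0.023, 0.012, -1.0]]
ft_force: [0.0, 0.7, -0.3]
gripper_width: 0.0852
```

```bash
python3 - <<'E'
from chk import *
go([.520,-.118,.15])
p=robot.get_image("wrist");print(dial(p,(.557,-.315)),dial(p,(.52,-.118)))
p=robot.get_image("scene");cv2.imwrite("pics/s6.png",p["pixels"][:,:,::-1])
E
```

```text
t 38.05 tcp [ 0.5649 -0.3182  0.1607] x [-1.    -0.004  0.023] F [ 0.   0.7 -0.3] w 0.0852
cm tool [ 4.39 20.02  1.4 ] spin to world -x: -0.004
(array([ 0.5597, -0.315 ,  0.0256]), 1391) (array([ 0.5175, -0.1158,  0.0215]), 1319)
```

View pics/s6.png

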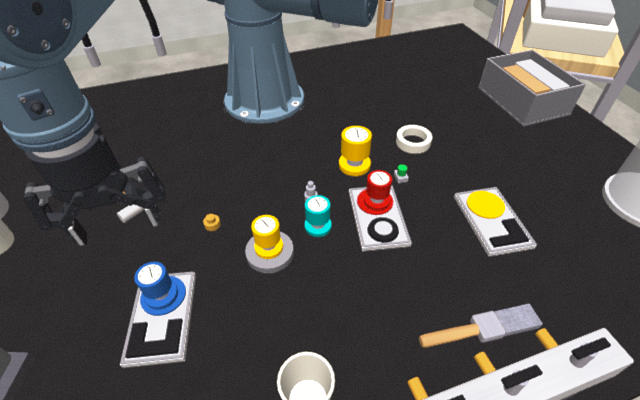

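Blue (155,282) is on the blue pad, red (379,188) is on the red pad and the yellow pad (485,205) is free. Go to the yellow gauge on the rest.

move_arm(targets=[{"gripper":-1,"x":0.3,"y":1.5,"z":0,"spin":0},{"gripper":-1,"x":0.7,"y":3,"z":0,"spin":0},{"gripper":-1,"x":0.7,"y":3,"z":0,"spin":0},{"gripper":-1,"x":0.7,"y":3,"z":0,"spin":0},{"gripper":-1,"x":0.7,"y":3,"z":0,"spin":0},{"gripper":-1,"x":0.6,"y":3,"z":0,"spin":0},{"gripper":-1,"x":0.4,"y":2,"z":0,"spin":0},{"gripper":-1,"x":0,"y":0.5,"z":0,"spin":0},{"gripper":-1,"x":0,"y":0,"z":0,"spin":0},{"gripper":-1,"x":0,"y":0,"z":0,"spin":0}])

```text
clock: 39.4
eef_pos: [0.5155, -0.1149, 0.1559]
tool_rot: [[-0.999, -0.004, -0.036], [-0.005, 1.0, 0.021], [0.036, 0.021, -0.999]]
ft_force: [0.6, 0.3, -0.9]
gripper_width: 0.085
```

```bash
python3 - <<'E'
from st import *
go([.520,-.118,.045])
p=robot.get_image("wrist");cv2.imwrite("pics/w12.png",p["pixels"][:,:,::-1])
print(dial(p,(.52,-.118)))
E
```

```text
t 39.4 tcp [ 0.5155 -0.1149  0.1559] x [-0.999 -0.005  0.036] F [ 0.6  0.3 -0.9] w 0.085
cm tool [-0.85 -0.55 11.05] spin to world -x: -0.005
(array([ 0.5198, -0.1179,  0.026 ]), 1282)
```

move_arm(targets=[{"gripper":-1,"x":-0.4,"y":-0.3,"z":0,"spin":0},{"gripper":-1,"x":-0.4,"y":-0.3,"z":1,"spin":0},{"gripper":-1,"x":0,"y":0,"z":2,"spin":0},{"gripper":-1,"x":0,"y":0,"z":2,"spin":0},{"gripper":-1,"x":0,"y":0,"z":1.5,"spin":0},{"gripper":-1,"x":0,"y":0,"z":1.5,"spin":0},{"gripper":-1,"x":0,"y":0,"z":1,"spin":0},{"gripper":-1,"x":0,"y":0,"z":0.5,"spin":0},{"gripper":-1,"x":0,"y":0,"z":0,"spin":0}])

```text
clock: 40.58
eef_pos: [0.5217, -0.1226, 0.0545]
tool_rot: [[-0.999, -0.0, -0.036], [-0.001, 1.0, 0.021], [0.036, 0.021, -0.999]]
ft_force: [0.3, -0.2, -0.1]
gripper_width: 0.0855
```

```bash
python3 - <<'E'
from st import *
go([.520,-.118,.045])
E
```

```text
t 40.58 tcp [ 0.5217 -0.1226  0.0545] x [-0.999 -0.001  0.036] F [ 0.3 -0.2 -0.1] w 0.0855
cm tool [0.13 0.44 0.97] spin to world -x: -0.001
```

move_arm(targets=[{"gripper":-1,"x":0.1,"y":0.4,"z":0.4,"spin":0},{"gripper":-1,"x":0,"y":0,"z":0.4,"spin":0},{"gripper":-1,"x":0,"y":0,"z":0,"spin":0}])

```text
clock: 40.95
eef_pos: [0.5213, -0.1184, 0.0474]
tool_rot: [[-0.999, -0.001, -0.033], [-0.001, 1.0, 0.02], [0.033, 0.02, -0.999]]
ft_force: [0.2, 0.1, 0.6]
gripper_width: 0.0853
```

move_arm(targets=[{"gripper":1,"x":0,"y":0,"z":0,"spin":0},{"gripper":1,"x":0,"y":0,"z":0,"spin":0},{"gripper":1,"x":0,"y":0,"z":0,"spin":0},{"gripper":1,"x":0,"y":0,"z":0,"spin":0},{"gripper":1,"x":0,"y":0,"z":0,"spin":0},{"gripper":1,"x":0,"y":0,"z":0,"spin":0},{"gripper":1,"x":0,"y":0,"z":0,"spin":0},{"gripper":1,"x":0,"y":0,"z":0,"spin":0}])

```text
clock: 41.95
eef_pos: [0.5218, -0.1184, 0.0483]
tool_rot: [[-0.999, -0.001, -0.032], [-0.001, 1.0, 0.02], [0.032, 0.02, -0.999]]
ft_force: [0.3, 1.6, 0.9]
gripper_width: 0.0453
```

```bash
python3 - <<'E'
from st import *
st()
p=robot.get_image("wrist");print(dial(p,(.52,-.118)));cv2.imwrite("pics/w13.png",p["pixels"][:,:,::-1])
E
```

```text
t 41.95 tcp [ 0.5218 -0.1184  0.0483] x [-0.999 -0.001  0.032] F [0.3 1.6 0.9] w 0.0453
(array([ 0.5142, -0.118 ,  0.0246]), 3233)
```

View pics/w13.png

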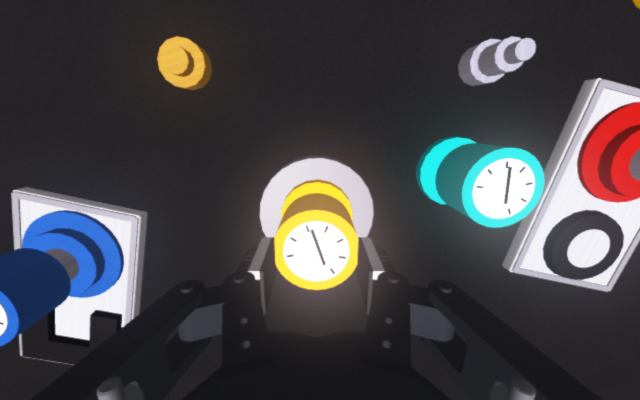

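Gripped. Lift.

move_arm(targets=[{"gripper":1,"x":0,"y":0,"z":-0.4,"spin":0},{"gripper":1,"x":0,"y":0,"z":-1,"spin":0},{"gripper":1,"x":0,"y":0,"z":-1.5,"spin":0},{"gripper":1,"x":0,"y":0,"z":-2,"spin":0},{"gripper":1,"x":0,"y":0,"z":-2,"spin":0},{"gripper":1,"x":0,"y":0,"z":-2,"spin":0},{"gripper":1,"x":0,"y":0,"z":-2,"spin":0},{"gripper":1,"x":0,"y":0,"z":-1,"spin":0},{"gripper":1,"x":0,"y":0,"z":-0.5,"spin":0},{"gripper":1,"x":0,"y":0,"z":0,"spin":0}])

```text
clock: 43.25
eef_pos: [0.5254, -0.1212, 0.1806]
tool_rot: [[-1.0, -0.0, -0.032], [-0.001, 1.0, 0.018], [0.031, 0.018, -0.999]]
ft_force: [-0.2, 0.8, -3.7]
gripper_width: 0.0458
```

```bash
python3 - <<'E'
from st import *
go([.563,.330,.18])
E
```

```text
t 43.25 tcp [ 0.5254 -0.1212  0.1806] x [-1.    -0.001  0.031] F [-0.2  0.8 -3.7] w 0.0458
cm tool [-3.8  45.1   0.78] spin to world -x: -0.001
```

move_arm(targets=[{"gripper":1,"x":-0.1,"y":1.5,"z":0,"spin":0},{"gripper":1,"x":-0.3,"y":2.5,"z":0,"spin":0},{"gripper":1,"x":-0.3,"y":3,"z":0,"spin":0},{"gripper":1,"x":-0.3,"y":3,"z":0,"spin":0},{"gripper":1,"x":-0.3,"y":3,"z":0,"spin":0},{"gripper":1,"x":-0.3,"y":3,"z":0,"spin":0},{"gripper":1,"x":-0.3,"y":3,"z":0,"spin":0},{"gripper":1,"x":-0.3,"y":3,"z":0,"spin":0},{"gripper":1,"x":-0.3,"y":3,"z":0,"spin":0},{"gripper":1,"x":-0.3,"y":3,"z":0,"spin":0},{"gripper":1,"x":-0.3,"y":3,"z":0,"spin":0},{"gripper":1,"x":-0.3,"y":3,"z":0,"spin":0},{"gripper":1,"x":-0.3,"y":3,"z":0,"spin":0},{"gripper":1,"x":-0.2,"y":2.5,"z":0,"spin":0},{"gripper":1,"x":0,"y":1.5,"z":0,"spin":0},{"gripper":1,"x":0,"y":0,"z":0,"spin":0},{"gripper":1,"x":0,"y":0,"z":0,"spin":0}])

```text
clock: 45.38
eef_pos: [0.5498, 0.3158, 0.1724]
tool_rot: [[-0.998, -0.005, -0.061], [-0.006, 1.0, 0.021], [0.061, 0.022, -0.998]]
ft_force: [0.1, -0.1, -3.0]
gripper_width: 0.0455
```

```bash
python3 - <<'E'
from st import *
go([.563,.330,.065])
p=robot.get_image("wrist");cv2.imwrite("pics/w14.png",p["pixels"][:,:,::-1])
E
```

```text
t 45.38 tcp [0.5498 0.3158 0.1724] x [-0.998 -0.006  0.061] F [ 0.1 -0.1 -3. ] w 0.0455
cm tool [-1.97  1.18 10.67] spin to world -x: -0.006
```

View pics/w14.png

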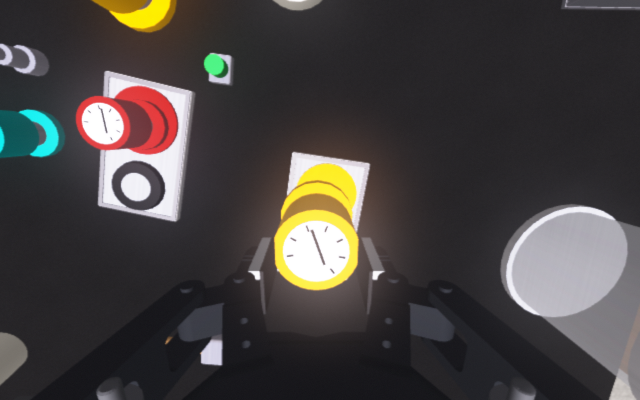

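move_arm(targets=[{"gripper":1,"x":-0.8,"y":0.6,"z":0,"spin":0},{"gripper":1,"x":-0.8,"y":0.6,"z":0,"spin":0},{"gripper":1,"x":-0.4,"y":0,"z":0,"spin":0},{"gripper":1,"x":0,"y":0,"z":1.2,"spin":0},{"gripper":1,"x":0,"y":0,"z":2.2,"spin":0},{"gripper":1,"x":0,"y":0,"z":2.2,"spin":0},{"gripper":1,"x":0,"y":0,"z":2,"spin":0},{"gripper":1,"x":0,"y":0,"z":1,"spin":0},{"gripper":1,"x":0,"y":0,"z":0,"spin":0},{"gripper":1,"x":0,"y":0,"z":0,"spin":0}])

```text
clock: 46.68
eef_pos: [0.5664, 0.328, 0.0805]
tool_rot: [[-0.998, -0.001, -0.061], [-0.002, 1.0, 0.021], [0.061, 0.021, -0.998]]
ft_force: [-0.1, 0.2, -2.8]
gripper_width: 0.0455
```

```bash
python3 - <<'E'
from st import *
go([.563,.330,.049])
E
```

```text
t 46.67 tcp [0.5664 0.328  0.0805] x [-0.998 -0.002  0.061] F [-0.1  0.2 -2.8] w 0.0455
cm tool [0.15 0.13 3.17] spin to world -x: -0.002
```

move_arm(targets=[{"gripper":1,"x":0.1,"y":0.2,"z":0.8,"spin":0},{"gripper":1,"x":0,"y":0,"z":0.8,"spin":0},{"gripper":1,"x":0,"y":0,"z":0.5,"spin":0},{"gripper":1,"x":0,"y":0,"z":0.2,"spin":0},{"gripper":1,"x":0,"y":0,"z":0,"spin":0}])

```text
clock: 47.3
eef_pos: [0.5651, 0.3312, 0.0578]
tool_rot: [[-0.998, -0.001, -0.059], [-0.002, 1.0, 0.022], [0.059, 0.022, -0.998]]
ft_force: [-0.2, -0.0, -3.8]
gripper_width: 0.0456
```

```bash
python3 - <<'E'
from st import *
go([.564,.330,.048])
E
```

```text
t 47.3 tcp [0.5651 0.3312 0.0578] x [-0.998 -0.002  0.059] F [-0.2 -0.  -3.8] w 0.0456
cm tool [ 0.05 -0.14  0.98] spin to world -x: -0.002
```

move_arm(targets=[{"gripper":1,"x":0,"y":-0.1,"z":0.3,"spin":0},{"gripper":1,"x":0,"y":0,"z":0.3,"spin":0},{"gripper":1,"x":0,"y":0,"z":0.1,"spin":0}])

```text
clock: 47.68
eef_pos: [0.565, 0.3303, 0.0508]
tool_rot: [[-0.998, -0.001, -0.058], [-0.002, 1.0, 0.022], [0.058, 0.022, -0.998]]
ft_force: [-0.2, 0.2, -2.8]
gripper_width: 0.0454
```

move_arm(targets=[{"gripper":1,"x":0,"y":0,"z":0.1,"spin":0}])

```text
clock: 47.8
eef_pos: [0.565, 0.3303, 0.0498]
tool_rot: [[-0.998, -0.001, -0.058], [-0.002, 1.0, 0.022], [0.058, 0.023, -0.998]]
ft_force: [0.3, -0.1, -2.4]
gripper_width: 0.0452
```

move_arm(targets=[{"gripper":1,"x":0,"y":0,"z":0.1,"spin":0}])

```text
clock: 47.92
eef_pos: [0.565, 0.3303, 0.0487]
tool_rot: [[-0.998, -0.001, -0.058], [-0.002, 1.0, 0.022], [0.058, 0.023, -0.998]]
ft_force: [0.2, -0.6, -3.2]
gripper_width: 0.0454
```

move_arm(targets=[{"gripper":1,"x":0,"y":0,"z":0.1,"spin":0}])

```text
clock: 48.05
eef_pos: [0.5652, 0.3305, 0.0485]
tool_rot: [[-0.998, -0.001, -0.057], [-0.002, 1.0, 0.023], [0.057, 0.023, -0.998]]
ft_force: [-2.4, -1.2, 5.0]
gripper_width: 0.0452
```

move_arm(targets=[{"gripper":1,"x":0,"y":0,"z":0.1,"spin":0}])

```text
clock: 48.18
eef_pos: [0.5656, 0.3306, 0.0485]
tool_rot: [[-0.998, -0.001, -0.056], [-0.002, 1.0, 0.023], [0.056, 0.023, -0.998]]
ft_force: [-2.9, -0.8, 6.2]
gripper_width: 0.0452
```

```bash
python3 - <<'E'
from chk import *
e,_=st()
for n in("scene","wrist"):
    p=robot.get_image(n);print(n,dial(p,(.563,.33)),pad(p,"yellow",(.562,.33)))
    ov(p,(.5625,.330),(.5617,.330),f"pics/c4{n}.png",200 if n=="scene" else 280)
E
```

```text
t 48.17 tcp [0.5656 0.3306 0.0485] x [-0.998 -0.002  0.056] F [-2.9 -0.8  6.2] w 0.0452
scene (array([0.5646, 0.3314, 0.0191]), 135) (array([0.5611, 0.3293]), 73, 108)
wrist (array([0.563 , 0.33  , 0.0261]), 3287) (array([0.5615, 0.3307]), 203, 456)
```

View pics/c4scene.png

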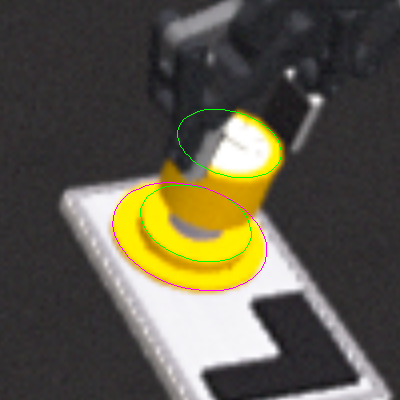

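View pics/c4wrist.png

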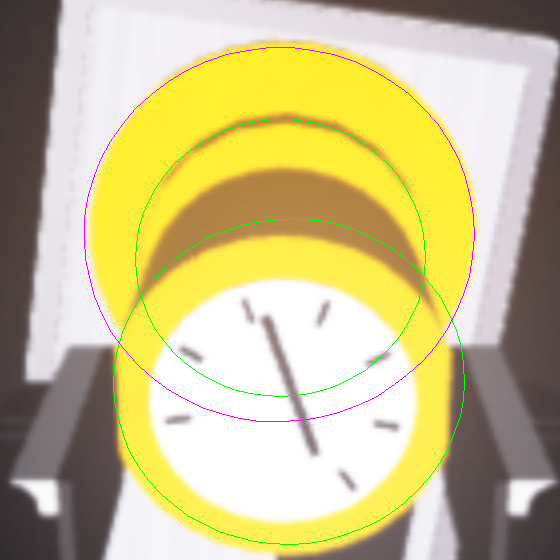

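Centred to about 2 mm. Release and retreat.

move_arm(targets=[{"gripper":0.0,"x":0,"y":0,"z":0,"spin":0},{"gripper":-0.5,"x":0,"y":0,"z":0,"spin":0},{"gripper":-1,"x":0,"y":0,"z":0,"spin":0},{"gripper":-1,"x":0,"y":0,"z":0,"spin":0},{"gripper":-1,"x":0,"y":0,"z":0,"spin":0},{"gripper":-1,"x":0,"y":0,"z":-1,"spin":0},{"gripper":-1,"x":0,"y":0,"z":-2,"spin":0},{"gripper":-1,"x":0,"y":0,"z":-2.5,"spin":0},{"gripper":-1,"x":0,"y":0,"z":-2.5,"spin":0},{"gripper":-1,"x":0,"y":0,"z":-2.5,"spin":0},{"gripper":-1,"x":0,"y":0,"z":-2,"spin":0},{"gripper":-1,"x":0,"y":0,"z":-1,"spin":0},{"gripper":-1,"x":0,"y":0,"z":0,"spin":0},{"gripper":-1,"x":0,"y":0,"z":0,"spin":0}])

```text
clock: 50.02
eef_pos: [0.5761, 0.3281, 0.198]
tool_rot: [[-0.999, -0.001, -0.046], [-0.002, 1.0, 0.026], [0.046, 0.026, -0.999]]
ft_force: [-0.2, 0.9, -0.2]
gripper_width: 0.0854
```

```bash
python3 - <<'E'
from chk import *
st()
for n in("wrist","top","scene"):
    p=robot.get_image(n)
    print(n,"Y",dial(p,(.562,.33)),"R",dial(p,(.477,.121)),"B",dial(p,(.558,-.315)))
    print([(q,np.round(robot.place_of(p,q)[0]["point"],3).tolist()) for q in("coupling","clamp","nut") if robot.place_of(p,q)])
cv2.imwrite("pics/s7.png",p["pixels"][:,:,::-1])
E
```

```text
t 50.02 tcp [0.5761 0.3281 0.198 ] x [-0.999 -0.002  0.046] F [-0.2  0.9 -0.2] w 0.0854
wrist Y (array([0.5692, 0.3307, 0.0248]), 997) R (array([0.4748, 0.1237, 0.0229]), 1254) B None
[('coupling', [0.407, -0.002, -0.005]), ('clamp', [0.422, 0.21, 0.002])]
top Y (array([0.5624, 0.3302, 0.0259]), 181) R (array([0.4827, 0.124 , 0.0229]), 207) B (array([ 0.5593, -0.3165,  0.0259]), 236)
[('coupling', [0.411, 0.003, 0.003]), ('clamp', [0.42, 0.214, 0.001]), ('nut', [0.416, -0.208, -0.002])]
scene Y (array([0.5627, 0.3312, 0.0185]), 195) R (array([0.4791, 0.1221, 0.0188]), 196) B (array([ 0.5577, -0.3166,  0.019 ]), 365)
[('coupling', [0.41, -0.004, -0.002]), ('clamp', [0.422, 0.21, -0.0]), ('nut', [0.412, -0.209, 0.002])]
```

View pics/s7.png

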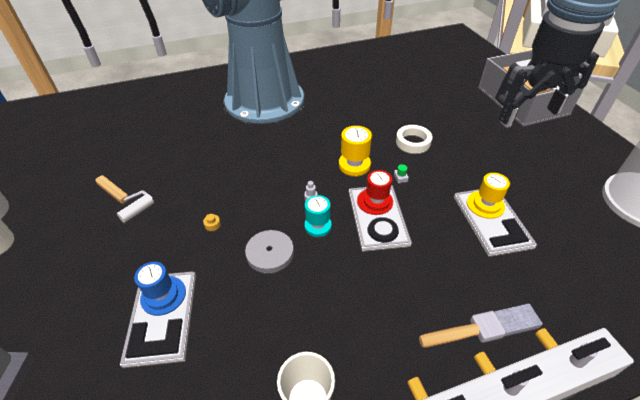

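```bash
python3 - <<'E'
from bench import robot
print(robot.job_done(), robot.state()["clock"])
E
```

```text
the job is handed in; nothing more can be done
the job is handed in; nothing more can be done
```

I moved all three gauges onto their own colour's port pad, in this order: yellow to the grey rest, red to the red pad, blue to the blue pad, then yellow from the rest to the yellow pad. I handed the job in just after 50 s of the 104 s; the hand-in gives no verdict.

**Last checks:** all three gauges look upright in the final scene picture, with the gripper open and clear of everything. The coupling, clamp foot and nut measure within about 6 mm of where they started. The big yellow gauge and the turquoise one look unmoved.

| Gauge | Distance from pad centre (scene camera) |
|---|---|
| Yellow | about 2 mm |
| Blue | about 2 mm |
| Red | about 4 mm |

**What disagreed:**
- **Final dial readings:** the overhead camera put red about 8 mm from its pad centre and the wrist camera put yellow about 7.5 mm off, both still inside the 12 mm limit. I did not trust those two because white plate or glare probably got into the dial detection. The wrist view taken just before each release agreed with the small figures.
- **Force on the rest:** one push row while setting yellow down on the rest read 55 N at the wrist, under the 80 N limit. After that I used steps of about 1 mm near contact, and the later set-downs read 6 to 10 N.
- **Tool tilt:** the tool drifted to as much as about 3.7° from vertical during the fast moves. It was about 3.4° when yellow was set on its pad.

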